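# Pair the porcelain crucibles with their lids

### The arm

A 6-joint arm with a two-finger parallel gripper is mounted at the origin on the work surface. World frame = base frame: x ahead of the robot, y to its left, z up, the work surface at z = 0. Lengths are in mm, angles in rad, forces in N, time in s.
With the tool pointing down it reaches from about 400 to 925 mm from the base axis. Payload 12.5 kg.
Tool frame: the origin (TCP) lies midway between the tips of the shut fingers; the grasp point (between the pads) lies 19 mm behind it; x points along the fingers, y is the direction in which the jaws open and shut, and the axes are right-handed (so a half turn about x gives the same grasp; the last joint's range is limited). The gripper opens to 95 mm and grips with 3 to 60 N. Pads are 20 mm wide; open, the fingers measure 119 mm over their backs; the gripper's body (75 mm by 180 mm) begins 59 mm behind the grasp point.
Start: joints at [1.144, 0.491, 1.559, -0, 1.092, -0.106], TCP at [197.062, 593.139, 214.661] pointing down, gripper open.
Joint ranges: [-3.1, 3.1], [-0.84, 2.19], [0.05, 2.79], [-1.13, 4.28], [0.06, 2.93], [-2.69, 2.69]. Speed limits (rad/s): [2.22, 2.22, 2.79, 3.14, 3.14, 3.14].

### API

Orientations are given as [roll, pitch, yaw] about the fixed x, y, z axes, in that order (R = Rz(yaw) Ry(pitch) Rx(roll)).
In Python, from cell import sensors, read_camera, get_calibration, order gives the robot as it stands. The module is installed in compiled form; this text tells all that it offers.
- The arm moves only by the tool servo_tool, never from a script. Its argument "steps" is text: rows parted by semicolons, each of 7 numbers parted by spaces: the shift along the tool's x, y, z in mm, then the turn, a rotation vector about the tool's x, y, z in rad, then the finger opening in mm, from 0 to 95.1. A call has exactly 8 rows; each row shifts and turns the pose as measured when the row begins, along the tool's axes as they then stand; what a row does not reach is not made up. A row lasts 1/10 s, in which the tool goes at most 50 mm and 8.59 degrees, less where a joint would pass 70% of its speed; a pose out of reach is approached as far as the arm can. A call is refused whole if a number of a shift passes 50 or a number of a turn 0.15, either way. A call with a gripper value outside its range is refused whole. The fingers move at their own pace and stop on an object; the grip force is fixed at half the most. Time passes only in rows, so rows that do not move let the fingers close, or fill a call up. It gives the time, the measured TCP pose, the force and the opening at its end, in the units of the state.
- sensors.state(): the state, without advancing time (a new reading comes with each control period).
- read_camera(name): name is "scene" or "top"; returns (picture, depth): 400x640x3 uint8, blue, green, red; 400x640 float32, mm along the optical axis (not along the pixel's ray), 0 where there is no reading.
- get_calibration(name): a dict with "mtx" (3x3 intrinsics, pixels), "distortion" ([k1, k2, p1, p2, k3] as OpenCV has them; the pictures are not rectified), "R" (3x3) and "t" (3): a world point X has camera coordinates R X + t. Camera axes: x right, y down, z forward; pixel columns grow to the right and rows downward; lengths in mm; the calibration is good to about 2 mm. A picture is of the moment at which its call begins. get_calibration takes no time and is no camera call.
- order.job_done(): hands the job in, once; it reports no verdict.
The state is a dict: "t": time; "joints": joint angles; "qvel": joint speeds; "tau": joint torques, N m; "eef_pos": TCP position; "tcp_rot": TCP orientation; "ft_force": force on the tool from outside, world axes, zero at the start; "moment": the same for the moment, N m; "opening": opening from 0.0 (shut) to 1.0 (fully open).
Only numpy, scipy, OpenCV 4.12 (cv2) and the standard library are available. Lean on these libraries where they do the work, as an engineer would, in place of code of your own. Each camera call takes 0.05 s, during which the arm holds its last target.

### The job

Four washed porcelain crucibles of different sizes stand open on the lab bench among their four lids. Before they go to the furnace, put each lid, knob up, on the crucible of its own size so that it sits level and home in the mouth, and leave the crucibles standing where they are. Set the lids down gently, never drop one, do not tip a crucible over, and leave the wash bottle and the tongs alone.

Things in the scene. Friction and masses are not known exactly. Their poses are not given: they have to be found in the camera images.
- lid_small: smallest of 4 white porcelain lids, lying loose, knob up, about 12 g. Origin: centre of its underside, z up. Heights above it: tapered step 0-4 mm (22 to 29 mm across, fits the mouth with 3 mm play), flange 4-7 mm (47 mm across), low dome to 9.1 mm, upright round knob 9.1-25.1 mm, 14 mm across: lift it by this. Belongs on crucible_small
- lid_medium: second smallest of 4 white porcelain lids, lying loose, knob up, about 20 g. Origin: centre of its underside, z up. Heights above it: tapered step 0-4 mm (34 to 41 mm across, fits the mouth with 3 mm play), flange 4-7 mm (59 mm across), low dome to 9.7 mm, upright round knob 9.7-25.7 mm, 15 mm across: lift it by this. Belongs on crucible_medium
- lid_large: second largest of 4 white porcelain lids, lying loose, knob up, about 34 g. Origin: centre of its underside, z up. Heights above it: tapered step 0-4 mm (48 to 55 mm across, fits the mouth with 3 mm play), flange 4-7 mm (73 mm across), low dome to 10.4 mm, upright round knob 10.4-26.4 mm, 16 mm across: lift it by this. Belongs on crucible_large
- lid_largest: largest of 4 white porcelain lids, lying loose, knob up, about 52 g. Origin: centre of its underside, z up. Heights above it: tapered step 0-4 mm (62 to 69 mm across, fits the mouth with 3 mm play), flange 4-7 mm (87 mm across), low dome to 11.1 mm, upright round knob 11.1-27.1 mm, 17 mm across: lift it by this. Belongs on crucible_largest
- crucible_small: smallest of 4 white porcelain crucibles, open, standing loose, about 25 g: a round cup tapering to a narrow foot, mouth 42 mm across outside, 35 mm inside, rim 36 mm high. Origin: centre of its underside, z up. When its lid is home the flange lies on the rim and the lid's origin is 32 mm above this one
- crucible_medium: second smallest of 4 white porcelain crucibles, open, standing loose, about 48 g: a round cup tapering to a narrow foot, mouth 54 mm across outside, 47 mm inside, rim 46 mm high. Origin: centre of its underside, z up. When its lid is home the flange lies on the rim and the lid's origin is 42 mm above this one
- crucible_large: second largest of 4 white porcelain crucibles, open, standing loose, about 90 g: a round cup tapering to a narrow foot, mouth 68 mm across outside, 61 mm inside, rim 56 mm high. Origin: centre of its underside, z up. When its lid is home the flange lies on the rim and the lid's origin is 52 mm above this one
- crucible_largest: largest of 4 white porcelain crucibles, open, standing loose, about 160 g: a round cup tapering to a narrow foot, mouth 82 mm across outside, 75 mm inside, rim 68 mm high. Origin: centre of its underside, z up. When its lid is home the flange lies on the rim and the lid's origin is 64 mm above this one
- wash_bottle: bystander: white plastic wash bottle with a blue cap and spout, 62 mm across and 180 mm high, standing loose at the left of the work. Origin: centre of its underside. To be left alone
- tongs: bystander: steel crucible tongs lying flat at the right of the work, 195 mm long, up to 95 mm wide, 10 mm high. Origin: near the middle of its length, on the bench; x towards the jaws. To be left alone
Things that resemble listed ones, but are neither listed nor needed, are in the scene too. What is shaped like the lid_small but blue is not meant. Leave any red look-alike of the lid_large alone.

How it is judged (in metres and radians):
At the end, for the whole second after the job is handed in: Every lid sits on the crucible of its own size: within 7 mm of its axis, its flange on the rim (height within 2 mm), level to about 4.5 degrees; every crucible stands upright within 30 mm of where it stood; all are at rest (horizontal distance between lid_small and crucible_small below 0.007 m and z of lid_small in the frame of crucible_small between 0.03 and 0.034 m and angle between each of lid_small, lid_medium, lid_large, lid_largest's own z axis and vertical below 0.08 rad and angle between each of crucible_small, crucible_medium, crucible_large, crucible_largest's own z axis and vertical below 0.05 rad and distance of each of crucible_small, crucible_medium, crucible_large, crucible_largest from where it was at the start of the episode below 0.03 m and linear speed of each of lid_small, crucible_small, lid_medium, crucible_medium, lid_large, crucible_large, lid_largest, crucible_largest below 0.02 m/s and horizontal distance between lid_medium and crucible_medium below 0.007 m and z of lid_medium in the frame of crucible_medium between 0.04 and 0.044 m and horizontal distance between lid_large and crucible_large below 0.007 m and z of lid_large in the frame of crucible_large between 0.05 and 0.054 m and horizontal distance between lid_largest and crucible_largest below 0.007 m and z of lid_largest in the frame of crucible_largest between 0.062 and 0.066 m); the robot touches nothing.
It fails at once if a crucible tipped by more than 30 degrees (angle between any of crucible_small, crucible_medium, crucible_large, crucible_largest's own z axis and vertical above 0.52 rad).
It fails at once if a lid dropped (falling free of the fingers at over 0.5 m/s) ((linear speed of lid_small above 0.5 m/s and contact force between the fingers and lid_small below 0.05 N) or (linear speed of lid_medium above 0.5 m/s and contact force between the fingers and lid_medium below 0.05 N) or (linear speed of lid_large above 0.5 m/s and contact force between the fingers and lid_large below 0.05 N) or (linear speed of lid_largest above 0.5 m/s and contact force between the fingers and lid_largest below 0.05 N)).
It fails at once if the wash bottle moved by more than 25 mm (distance of wash_bottle from where it was at the start of the episode above 0.025 m).
It fails at once if the tongs moved by more than 25 mm (distance of tongs from where it was at the start of the episode above 0.025 m).
It also fails if it takes over 99 s, if anything falls off the work surface, if the arm or the gripper's body presses on something with over 40 N, if the wrist force passes 120 N, or if a joint passes its speed limit or range.

## Working session

There is one attempt and no reset: what is moved stays moved. The work goes in short steps, Python scripts to look and compute and a tool call to move; the robot and the scene stay as the last step left them, time stands still between calls to the robot, and variables do not carry over. Pictures are saved under pics/ and viewed, and the job is handed in when it is done.

Besides the shell and the picture viewer there is one more tool, called as name(argument=value, ...) on one line, values as JSON. servo_tool: Moves the arm, as the interface text tells. Its arguments: {"type":"object","properties":{"steps":{"type":"string"}},"required":["steps"]}

```bash
mkdir -p pics
python3 - <<'E'
from cell import sensors, read_camera, get_calibration
import cv2,numpy as np
s=sensors.state();print({k:np.round(v,3) for k,v in s.items()})
for n in("top","scene"):
    p,d=read_camera(n);cv2.imwrite(f"pics/{n}0.png",p);np.save(f"{n}0.npy",d);c=get_calibration(n);print(c)
E
```

```text
{'t': np.float64(0.0), 'joints': array([ 1.144,  0.492,  1.559, -0.   ,  1.092, -0.106]), 'qvel': array([-0.001,  0.   , -0.001, -0.001, -0.   , -0.   ]), 'tau': array([ 3.0000e-03, -6.1266e+01, -2.5818e+01,  6.9000e-02,  4.8000e-02,
       -0.0000e+00]), 'eef_pos': array([196.97 , 592.882, 214.053]), 'tcp_rot': array([-1.663,  1.57 , -1.984]), 'ft_force': array([ 0.286,  0.121, -0.272]), 'moment': array([0.021, 0.011, 0.024]), 'opening': np.float64(0.998)}
{'mtx': array([[488.96332188,   0.        , 312.05639531],
       [  0.        , 488.96332188, 199.58672263],
       [  0.        ,   0.        ,   1.        ]]), 'distortion': array([-0.00149495,  0.        ,  0.        ,  0.        ,  0.        ]), 'R': array([[-0.02367967, -0.99970633,  0.00515032],
       [-0.97553893,  0.02198039, -0.21872507],
       [ 0.21854763, -0.01020368, -0.97577293]]), 't': array([  11.40798965,  521.4805583 , 1108.97535353])}
{'mtx': array([[437.72400017,   0.        , 323.47730528],
       [  0.        , 437.72400017, 200.67339229],
       [  0.        ,   0.        ,   1.        ]]), 'distortion': array([-0.01958898,  0.        ,  0.        ,  0.        ,  0.        ]), 'R': array([[-0.53223   ,  0.84638312, -0.01915294],
       [ 0.59857277,  0.36020825, -0.71551426],
       [-0.59870015, -0.39228258, -0.69833553]]), 't': array([ 253.8001322 , -284.50138291, 1712.69451341])}
```

```bash
ls -la .
```

```text
total 2020
drwxr-xr-x  3 agent agent    4096 Dec  7 16:00 .
drwxr-xr-x 23 root  root     4096 Dec  7 15:59 ..
drwxr-xr-x  2 agent agent    4096 Dec  7 16:00 pics
-rw-r--r--  1 agent agent 1024128 Dec  7 16:00 scene0.npy
-rw-r--r--  1 agent agent 1024128 Dec  7 16:00 top0.npy
```

View pics/top0.png

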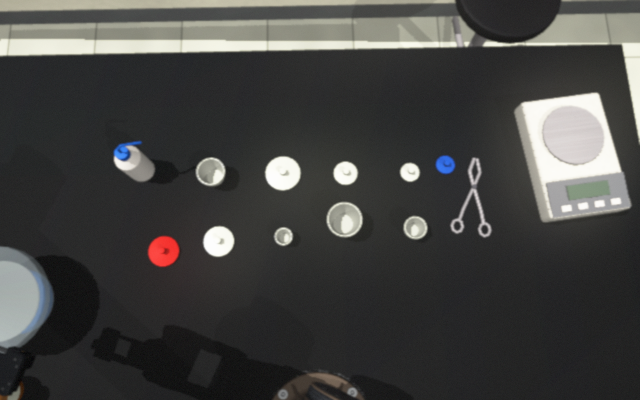

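View pics/scene0.png

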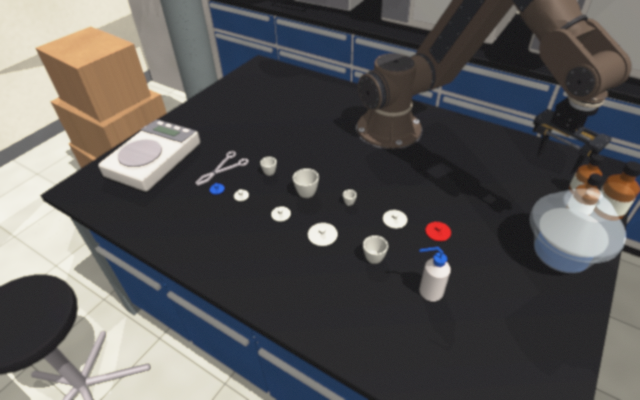

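```bash
cat > h.py <<'E'
import cv2,numpy as np
from cell import sensors, read_camera, get_calibration
def ray(n,uv):
    c=get_calibration(n);uv=np.asarray(uv,float).reshape(-1,1,2)
    q=cv2.undistortPoints(uv,c["mtx"],c["distortion"])[:,0]
    return q,c
def plane(n,uv,z):
    q,c=ray(n,uv);d=np.c_[q,np.ones(len(q))]@c["R"];o=-c["R"].T@c["t"]
    return o+d*((z-o[2])/d[:,2])[:,None]
def cloud(n,uv,dep):
    q,c=ray(n,uv);return (np.c_[q,np.ones(len(q))]*dep[:,None]-c["t"])@c["R"]
def proj(n,X):
    c=get_calibration(n);return cv2.projectPoints(np.asarray(X,float).reshape(-1,1,3),cv2.Rodrigues(c["R"])[0],c["t"],c["mtx"],c["distortion"])[0][:,0]
def fitc(P):
    A=np.c_[2*P[:,:2],np.ones(len(P))];b=(P[:,:2]**2).sum(1)
    x=np.linalg.lstsq(A,b,rcond=None)[0];r=np.sqrt(x[2]+x[0]**2+x[1]**2)
    return x[:2],r,np.std(np.linalg.norm(P[:,:2]-x[:2],axis=1)-r)
E
python3 - <<'E'
from h import *
im=cv2.imread("pics/top0.png");d=np.load("top0.npy")
print(np.median(cloud("top",np.array([[300,280],[250,120],[400,280]]),d[[280,120,280],[300,250,400]]),axis=0))
L={"C_L":(211,172,56),"lidXL":(283,173,7),"lidM":(346,173,7),"lidS":(410,172,7),"lidBlue":(446,164,7),"lidL":(219,241,7),"red":(164,250,7),"C_S":(284,236,36),"C_XL":(345,220,68),"C_M":(415,228,46)}
g=im.max(2)
for k,(u,v,h) in L.items():
    w=30;x0,y0=u-w,v-w;cr=g[y0:v+w,x0:u+w]
    m=(cr>75).astype(np.uint8)
    cs,_=cv2.findContours(m,cv2.RETR_EXTERNAL,cv2.CHAIN_APPROX_NONE)
    c=min(cs,key=lambda c:abs(cv2.pointPolygonTest(c,(w,w),True)+0) if False else -cv2.pointPolygonTest(c,(w,w),True))
    cc=c[:,0]+[x0,y0]
    ctr,r,s=fitc(plane("top",cc,h))
    ys,xs=np.nonzero(cv2.drawContours(np.zeros_like(m),[c],-1,1,-1));ys+=y0;xs+=x0
    P=cloud("top",np.c_[xs,ys],d[ys,xs])
    top=P[P[:,2]>h-5] if k[0]=="C" else P[(P[:,2]>2)&(P[:,2]<12)]
    mr=cv2.minEnclosingCircle(top[:,:2].astype(np.float32)) if len(top)>3 else None
    kn=P[P[:,2]>15].mean(0)if k[0]!="C" else 0
    print(k,"contour",ctr.round(1),"D",round(2*r,1),round(s,1),"cloud",np.round(mr[0],1),round(2*mr[1],1),"zmax",np.percentile(P[:,2],[50,98]).round(1),np.round(kn,1))
cv2.imwrite("pics/c1.png",cv2.resize(im[140:280,130:330],None,fx=4,fy=4,interpolation=2))
cv2.imwrite("pics/c2.png",cv2.resize(im[140:280,310:510],None,fx=4,fy=4,interpolation=2))
E
```

```text
[335.68782147  32.51018433   0.97926951]
C_L contour [597.6 243.9] D 72.9 1.0 cloud [598.6 242.7] 69.7 zmax [19.4 58.2] 0
lidXL contour [603.9  71.9] D 91.9 0.8 cloud [605.4  71.6] 94.0 zmax [ 8.2 26.8] [582.6  66.4  94.7]
lidM contour [600.4 -86.3] D 63.9 0.7 cloud [601.1 -86.8] 65.8 zmax [ 7.8 27.3] [581.2 -81.5  87.3]
lidS contour [ 599.7 -248.9] D 51.2 0.8 cloud [ 601.5 -249.8] 53.3 zmax [ 7.3 26.9] [ 576.8 -232.7   99.6]
lidBlue contour [ 617.3 -340.2] D 50.6 0.7 cloud [ 618.1 -341.4] 52.2 zmax [ 7.7 27.2] [ 605.2 -329.    61.5]
lidL contour [434.7 230.6] D 77.5 0.7 cloud [434.8 231.7] 79.1 zmax [ 7.7 26.9] [426.3 217.4  83.9]
red contour [413.9 364.1] D 76.7 0.7 cloud [414.6 365.5] 78.6 zmax [ 7.8 26.2] [403.4 338.  100.7]
C_S contour [439.1  71. ] D 45.3 0.7 cloud [362.6  42.1] 201.6 zmax [ 8.4 38.4] 0
C_XL contour [471.3 -74.5] D 85.8 0.6 cloud [388.  -39.4] 263.1 zmax [14.  69.8] 0
C_M contour [ 451.5 -244.3] D 57.7 0.7 cloud [ 365.4 -129.6] 344.0 zmax [13.2 48.5] 0
```

View pics/c1.png

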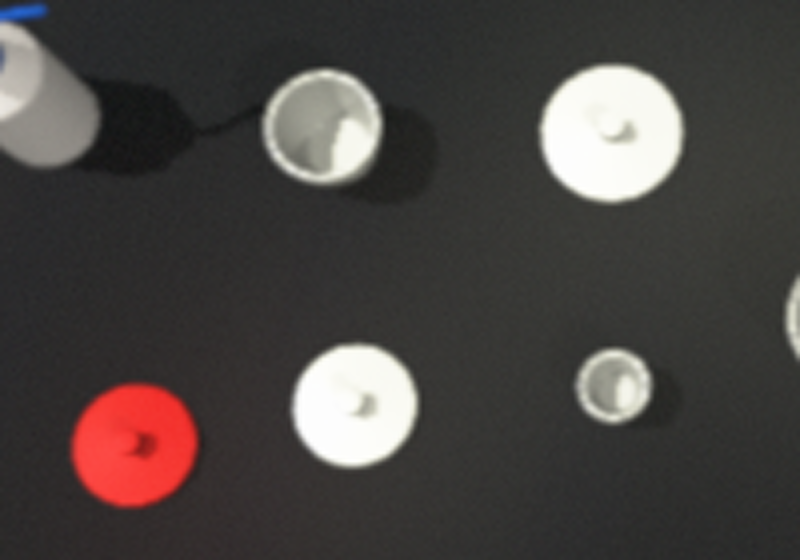

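View pics/c2.png

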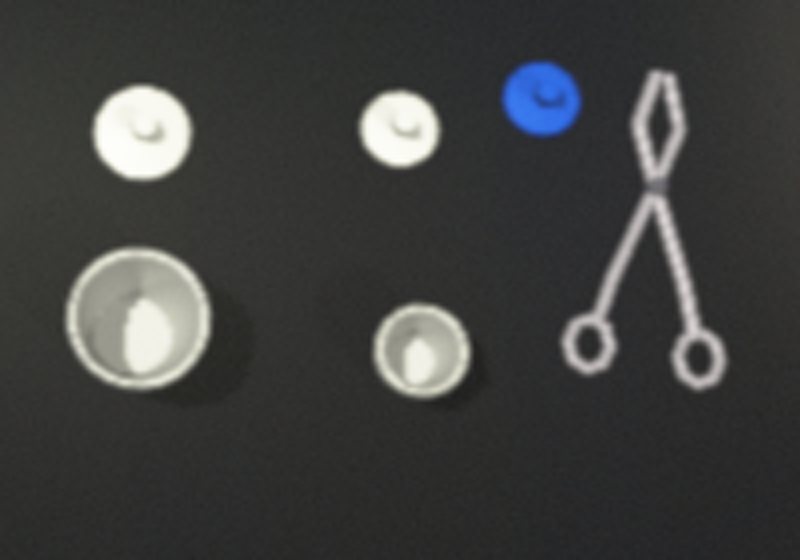

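Run:
```python
from h import *
im=cv2.imread("pics/scene0.png");d=np.load("scene0.npy")
W={"C_L":(598,243,56),"lidXL":(604,72,7),"lidM":(600.5,-86.5,7),"lidS":(600,-249,7),"lidL":(434.7,231,7),"C_S":(439,71,36),"C_XL":(471.3,-74.5,68),"C_M":(451.5,-244.3,46)}
g=im.max(2)
for k,(x,y,h) in W.items():
    u,v=proj("scene",[x,y,h])[0].round().astype(int)
    w=22;x0,y0=u-w,v-w;cr=g[y0:v+w,x0:u+w]
    m=(cr>75).astype(np.uint8);n,lab,st,cen=cv2.connectedComponentsWithStats(m)
    m=(lab==lab[w,w]).astype(np.uint8)
    cs,_=cv2.findContours(m,0,1);c=max(cs,key=len)[:,0]+[x0,y0]
    # keep contour points; for crucibles upper half only
    if k[0]=="C": c=c[c[:,1]<v]
    ctr,r,s=fitc(plane("scene",c,h));print(k,ctr.round(1),round(2*r,1),round(s,1))
# knob of lids by top: bright? bottle/tongs cloud
dt=np.load("top0.npy")
for nm,(a,b,c_,e) in {"bottle":(105,135,165,190),"tongs":(450,155,495,240)}.items():
    ys,xs=np.mgrid[b:e,a:c_];P=cloud("top",np.c_[xs.ravel(),ys.ravel()],dt[ys,xs].ravel());P=P[P[:,2]>(20 if nm=="bottle" else 5)];print(nm,P.min(0).round(),P.max(0).round())
```

```text
C_L [597.3 246.7] 72.2 1.0
lidXL [603.8  75.5] 95.1 1.2
lidM [600.2 -82.7] 67.0 1.3
lidS [ 598.7 -245.4] 57.4 1.9
lidL [434.7 233.8] 81.0 1.3
C_S [437.   72.6] 45.9 0.9
C_XL [469.6 -72.2] 87.3 1.1
C_M [ 447.8 -243.6] 55.9 0.9
bottle [267.  11.  20.] [ 649.  455. 1196.]
tongs [ 267. -465.    5.] [ 640.   11. 1196.]
```

```bash
cat >> h.py <<'E'
from scipy.spatial.transform import Rotation as Ro
def go(x,y,z,jaw=None):
    "delta in tool axes to world target; jaw= desired world angle of tool y (deg, mod 180)"
    s=sensors.state();R=Ro.from_euler("xyz",s["tcp_rot"]).as_matrix()
    D=np.array([x,y,z])-s["eef_pos"]
    print("t",round(float(s["t"]),2),"pos",s["eef_pos"].round(1),"open",round(float(s["opening"])*95.1,1),"F",s["ft_force"].round(1))
    print("tool delta",(R.T@D).round(1)," (world",D.round(1),")")
    a=np.degrees(np.arctan2(R[1,1],R[0,1]))
    # level error + yaw error as rotvec in tool
    if jaw is None: jaw=90
    e=(jaw-a+90)%180-90; a2=np.radians(a+e)
    xt=np.array([0,0,-1.]);yt=np.array([np.cos(a2),np.sin(a2),0]);Rt=np.c_[xt,yt,np.cross(xt,yt)]
    print("jaw angle",a.round(1),"rotvec",Ro.from_matrix(R.T@Rt).as_rotvec().round(3),"q",s["joints"].round(2))
    print(R.round(3).tolist())
E
python3 -c "
from h import *
go(434.7,231.5,100,90)
print(plane('top',[[146,174]],15))"
```

```text
t 0.1 pos [197.  592.9 214.1] open 95.3 F [ 0.3 -0.8  1.2]
tool delta [ 114.4 -267.9  339.6]  (world [ 237.7 -361.4 -114.1] )
jaw angle 71.6 rotvec [-0.321 -0.     0.001] q [ 1.14  0.49  1.56 -0.    1.09 -0.11]
[[-0.0, 0.315, 0.949], [-0.001, 0.949, -0.315], [-1.0, -0.001, -0.0]]
[[606.08005394 412.52955247  15.        ]]
```

servo_tool(steps="0 -30 38 -0.04 0 0 60;0 -30 38 -0.04 0 0 50;0 -30 38 -0.04 0 0 45;0 -30 38 -0.04 0 0 45;0 -30 38 -0.04 0 0 45;0 -30 38 -0.04 0 0 45;0 -20 20 -0.04 0 0 45;0 0 0 0 0 0 45")

```text
t: 0.9
eef_pos: [404.1, 338.3, 211.5]
tcp_rot: [-2.214, 1.566, -2.239]
ft_force: [-0.5, 0.1, 0.7]
opening: 0.475
```

```bash
python3 -c "
from h import *
go(434.7,231.5,60,90)"
```

```text
t 0.9 pos [404.1 338.3 211.5] open 45.1 F [-0.5  0.1  0.7]
tool delta [ 151.8 -105.4   33.6]  (world [  30.6 -106.8 -151.5] )
jaw angle 88.6 rotvec [-0.025 -0.003  0.003] q [ 0.57  0.36  1.8  -0.    0.99 -0.97]
[[-0.003, 0.025, 1.0], [-0.003, 1.0, -0.025], [-1.0, -0.003, -0.003]]
```

servo_tool(steps="10 -30 9 -0.01 0 0 45;25 -30 9 -0.01 0 0 45;30 -25 8 -0.01 0 0 45;30 -15 5 0 0 0 45;30 -8 3 0 0 0 45;25 0 0 0 0 0 45;10 0 0 0 0 0 45;0 0 0 0 0 0 45")

```text
t: 1.7
eef_pos: [436.8, 228.2, 46.8]
tcp_rot: [-2.43, 1.569, -2.427]
ft_force: [-0.4, -0.5, 0.2]
opening: 0.474
```

```bash
python3 -c "
from h import *
go(434.7,231.5,40,90)"
```

```text
t 1.7 pos [436.8 228.2  46.8] open 45.1 F [-0.4 -0.5  0.2]
tool delta [ 6.8  3.3 -2. ]  (world [-2.1  3.3 -6.8] )
jaw angle 90.2 rotvec [ 0.003 -0.001  0.001] q [ 0.35  0.56  2.04 -0.    0.54 -1.23]
[[-0.001, -0.003, 1.0], [-0.001, 1.0, 0.003], [-1.0, -0.001, -0.001]]
```

servo_tool(steps="6 3 -2 0 0 0 45;12 0 0 0 0 0 45;10 0 0 0 0 0 45;6 0 0 0 0 0 45;0 0 0 0 0 0 45;0 0 0 0 0 0 45;0 0 0 0 0 0 45;0 0 0 0 0 0 45")

```text
t: 2.5
eef_pos: [435.7, 233.5, 13.1]
tcp_rot: [0.188, 1.567, 0.193]
ft_force: [0.3, 0.9, 0.5]
opening: 0.47
```

Run:
```python
from h import *
go(434.7,231.5,12,90)
for n in("top","scene"):
    p,d=read_camera(n);u,v=proj(n,[434.7,231.5,15])[0].astype(int);cv2.imwrite(f"pics/{n}1.png",cv2.resize(p[v-50:v+50,u-65:u+65],None,fx=6,fy=6,interpolation=2))
```

```text
t 2.5 pos [435.7 233.5  13.1] open 44.7 F [0.3 0.9 0.5]
tool delta [ 1.1 -2.  -1. ]  (world [-1.  -2.  -1.1] )
jaw angle 90.3 rotvec [ 0.005  0.003 -0.001] q [ 0.36  0.63  2.05 -0.    0.46 -1.22]
[[0.003, -0.005, 1.0], [0.001, 1.0, 0.005], [-1.0, 0.001, 0.003]]
```

View pics/top1.png

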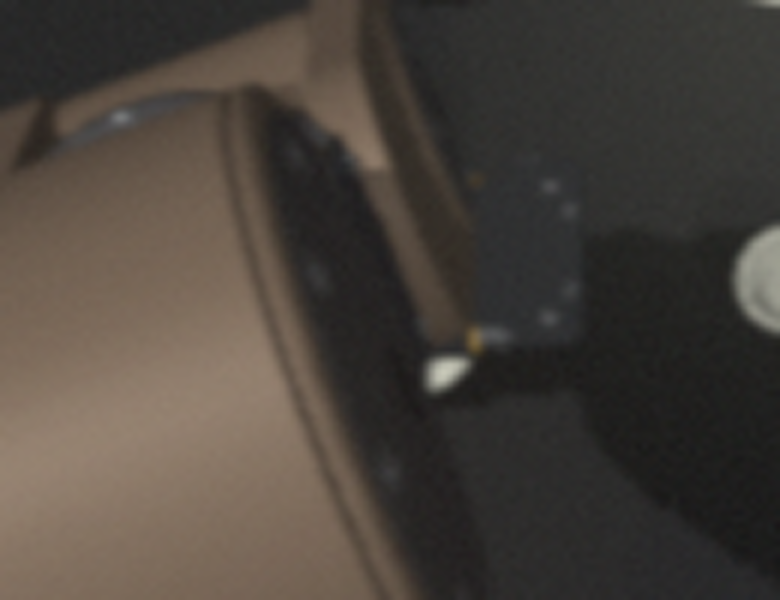

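View pics/scene1.png

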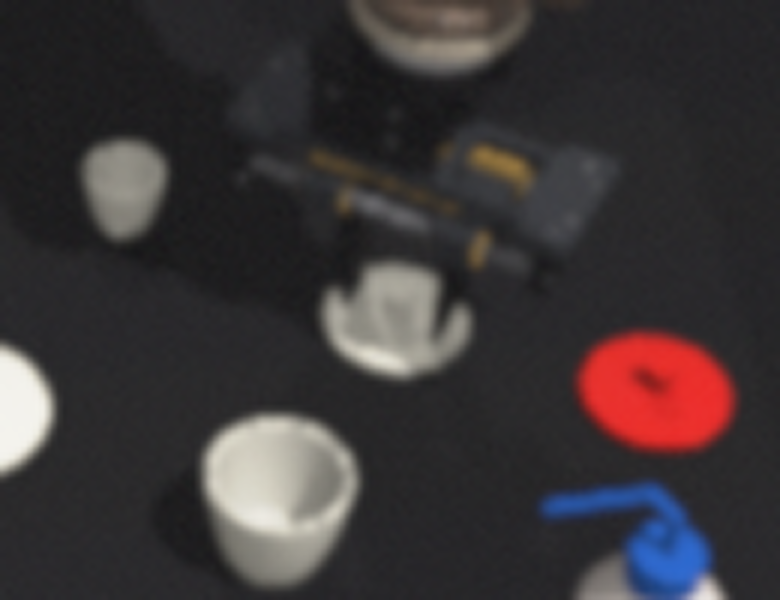

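The fingers (scene crop, around 345,300 and 440,300) straddle the white lid's knob. The red look-alike stays clear at 655,390. Closing now.

servo_tool(steps="0.5 -1 -1 0 0 0 30;0 0 0 0 0 0 14;0 0 0 0 0 0 10;0 0 0 0 0 0 5;0 0 0 0 0 0 5;0 0 0 0 0 0 5;0 0 0 0 0 0 5;0 0 0 0 0 0 5")

```text
t: 3.4
eef_pos: [434.7, 232.3, 12.9]
tcp_rot: [0.209, 1.567, 0.214]
ft_force: [0.4, 0.5, -1.1]
opening: 0.158
```

servo_tool(steps="-5 0 0 0 0 0 5;-15 0 0 0 0 0 5;-25 0 0 0 0 0 5;-30 0 0 0 0 0 5;-25 0 0 0 0 0 5;-5 0 0 0 0 0 5;0 0 0 0 0 0 5;0 0 0 0 0 0 5")

```text
t: 4.2
eef_pos: [433.4, 231.9, 122.0]
tcp_rot: [0.088, 1.569, 0.093]
ft_force: [1.0, 0.0, 0.5]
opening: 0.154
```

```bash
python3 -c "
from h import *
go(597.5,245,105,90)"
```

```text
t 4.2 pos [433.4 231.9 122. ] open 14.7 F [1.  0.  0.5]
tool delta [ 17.3  12.3 164.1]  (world [164.1  13.1 -17. ] )
jaw angle 90.3 rotvec [ 0.005  0.002 -0.   ] q [ 0.36  0.43  1.98 -0.    0.72 -1.22]
[[0.002, -0.005, 1.0], [0.0, 1.0, 0.005], [-1.0, 0.0, 0.002]]
```

servo_tool(steps="0 1 15 0 0 0 5;0 2 30 0 0 0 5;0 3 35 0 0 0 5;0 3 35 0 0 0 5;0 2 30 0 0 0 5;0 1 15 0.005 0 0 5;0 0 4 0 0 0 5;0 0 0 0 0 0 5")

```text
t: 5.0
eef_pos: [598.7, 243.5, 109.1]
tcp_rot: [-2.811, 1.555, -2.811]
ft_force: [-0.4, 0.4, 0.1]
opening: 0.156
```

Run:
```python
from h import *
go(597.5,245,105,90)
for n in("top","scene"):
    p,d=read_camera(n);u,v=proj(n,[597.5,245,70])[0].astype(int);v=min(max(v,50),350);cv2.imwrite(f"pics/{n}2.png",cv2.resize(p[v-50:v+50,u-65:u+65],None,fx=6,fy=6,interpolation=2))
```

```text
t 5.0 pos [598.7 243.5 109.1] open 14.8 F [-0.4  0.4  0.1]
tool delta [ 4.1  1.5 -1.1]  (world [-1.2  1.5 -4.1] )
jaw angle 90.0 rotvec [ 0.    -0.015  0.005] q [ 0.28  0.64  1.59 -0.    0.92 -1.29]
[[-0.015, -0.0, 1.0], [-0.005, 1.0, -0.0], [-1.0, -0.005, -0.015]]
```

View pics/top2.png

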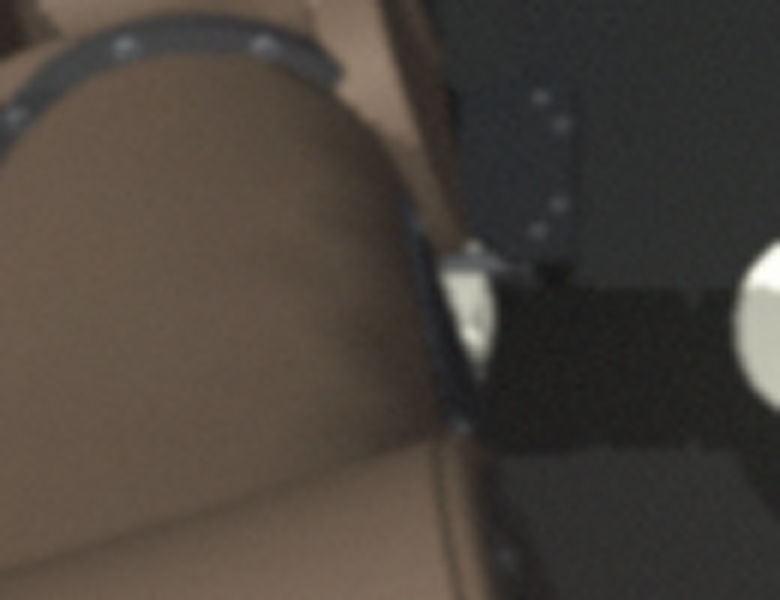

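View pics/scene2.png

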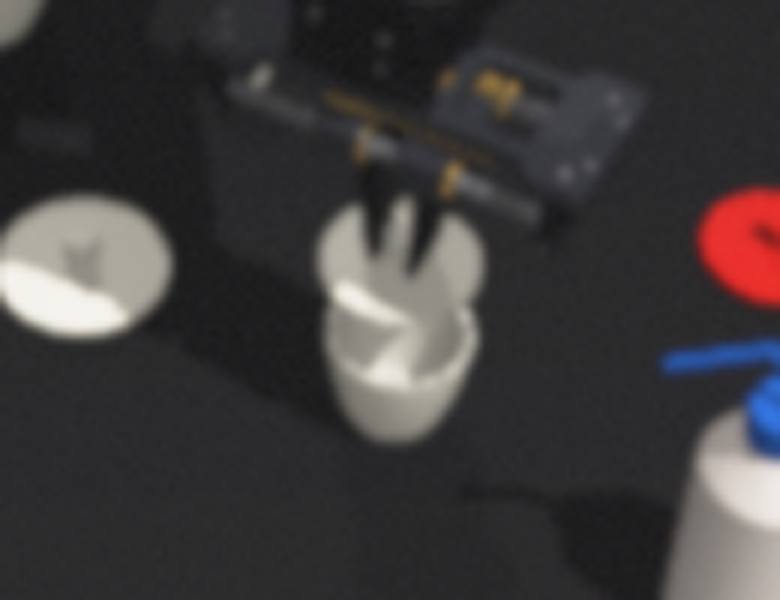

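servo_tool(steps="6 1.5 -1 0 -0.015 0.005 5;10 0 0 0 0 0 5;10 0 0 0 0 0 5;8 0 0 0 0 0 5;4 0 0 0 0 0 5;0 0 0 0 0 0 5;0 0 0 0 0 0 5;0 0 0 0 0 0 5")

```text
t: 5.9
eef_pos: [594.2, 245.3, 69.2]
tcp_rot: [-2.788, 1.569, -2.786]
ft_force: [-0.1, -0.1, -0.1]
opening: 0.158
```

Run:
```python
from h import *
go(597.5,245,65,90)
```

```text
t 5.9 pos [594.2 245.3  69.2] open 15.1 F [-0.1 -0.1 -0.1]
tool delta [ 4.2 -0.3  3.3]  (world [ 3.3 -0.3 -4.2] )
jaw angle 90.1 rotvec [ 0.002 -0.002  0.001] q [ 0.29  0.68  1.64 -0.    0.82 -1.28]
[[-0.002, -0.002, 1.0], [-0.001, 1.0, 0.002], [-1.0, -0.001, -0.002]]
```

servo_tool(steps="-2 0 3 0 0 0 5;0 0 0 0 0 0 5;2 0 0 0 0 0 5;1.5 0 0 0 0 0 5;1.5 0 0 0 0 0 5;1 0 0 0 0 0 5;0 0 0 0 0 0 5;0 0 0 0 0 0 5")

```text
t: 6.7
eef_pos: [597.9, 245.4, 65.7]
tcp_rot: [-2.604, 1.57, -2.602]
ft_force: [-0.4, 0.6, -0.3]
opening: 0.156
```

Run:
```python
from h import *
go(597.5,245,65,90)
for n in("scene",):
    p,d=read_camera(n);u,v=proj(n,[597.5,245,70])[0].astype(int);v=min(max(v,50),350);cv2.imwrite(f"pics/{n}3.png",cv2.resize(p[v-50:v+50,u-65:u+65],None,fx=6,fy=6,interpolation=2))
```

```text
t 6.7 pos [597.9 245.4  65.7] open 14.9 F [-0.4  0.6 -0.3]
tool delta [ 0.7 -0.4 -0.4]  (world [-0.4 -0.4 -0.7] )
jaw angle 90.1 rotvec [ 0.002 -0.     0.   ] q [ 0.29  0.69  1.64 -0.    0.82 -1.29]
[[-0.0, -0.002, 1.0], [-0.0, 1.0, 0.002], [-1.0, -0.0, -0.0]]
```

View pics/scene3.png

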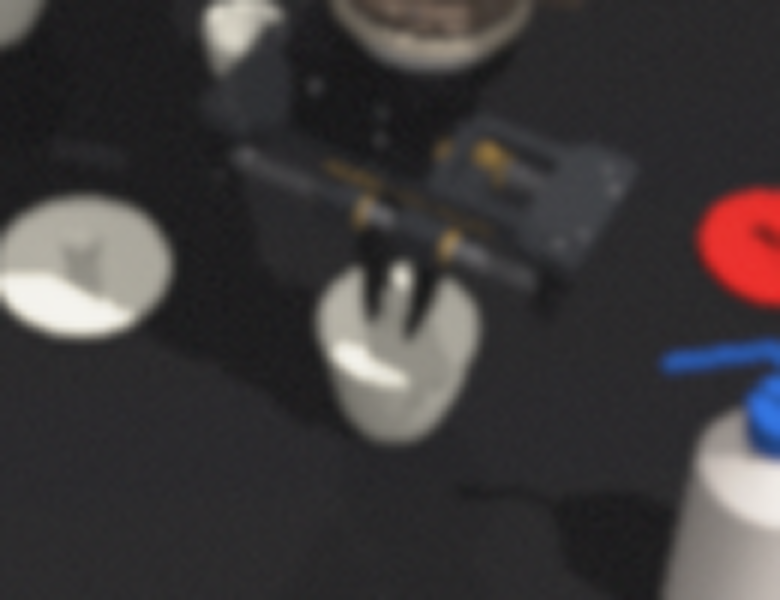

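servo_tool(steps="0.7 0 0 0 0 0 5;0.3 0 0 0 0 0 5;0 0 0 0 0 0 14;0 0 0 0 0 0 18;0 0 0 0 0 0 25;0 0 0 0 0 0 35;0 0 0 0 0 0 40;0 0 0 0 0 0 40")

```text
t: 7.55
eef_pos: [598.0, 245.4, 65.0]
tcp_rot: [-0.499, 1.571, -0.497]
ft_force: [0.3, 0.8, 0.8]
opening: 0.406
```

servo_tool(steps="-5 0 0 0 0 0 40;-15 0 0 0 0 0 40;-25 0 0 0 0 0 40;-25 0 0 0 0 0 40;-15 0 0 0 0 0 40;-5 0 0 0 0 0 40;0 0 0 0 0 0 40;0 0 0 0 0 0 40")

```text
t: 8.35
eef_pos: [598.1, 245.5, 163.7]
tcp_rot: [0.237, 1.568, 0.239]
ft_force: [-0.1, 0.0, -0.1]
opening: 0.422
```

Run:
```python
from h import *
go(604,73.5,80,90)
for n in("scene",):
    p,d=read_camera(n);u,v=proj(n,[597.5,245,70])[0].astype(int);v=min(max(v,50),350);cv2.imwrite(f"pics/{n}4.png",cv2.resize(p[v-50:v+50,u-65:u+65],None,fx=6,fy=6,interpolation=2))
```

```text
t 8.35 pos [598.1 245.5 163.7] open 40.1 F [-0.1  0.  -0.1]
tool delta [  83.6 -172.1    5.4]  (world [   5.9 -172.   -83.7] )
jaw angle 90.1 rotvec [ 0.002  0.003 -0.001] q [ 0.29  0.57  1.56 -0.    1.01 -1.29]
[[0.003, -0.002, 1.0], [0.001, 1.0, 0.002], [-1.0, 0.001, 0.003]]
```

View pics/scene4.png

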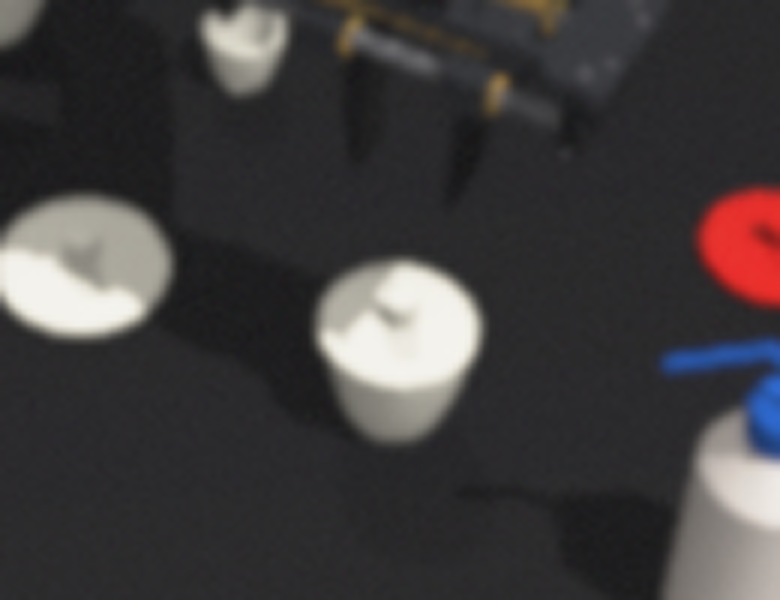

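The large lid sits level on its crucible (around 398,320). Next is lid_largest, the biggest white lid, at top-camera pixel 283,173.

servo_tool(steps="0 -15 1 0 0 0 45;0 -30 1 0 0 0 45;5 -35 1 0 0 0 45;10 -35 1 0 0 0 45;15 -30 1 0 0 0 45;20 -20 1 0 0 0 45;20 -7 0 0 0 0 45;13 0 0 0 0 0 45")

```text
t: 9.2
eef_pos: [602.4, 60.7, 73.9]
tcp_rot: [-2.866, 1.568, -2.864]
ft_force: [-0.1, 0.3, -0.5]
opening: 0.474
```

Run:
```python
from h import *
go(604,73.5,40,90)
```

```text
t 9.2 pos [602.4  60.7  73.9] open 45.1 F [-0.1  0.3 -0.5]
tool delta [33.9 12.9  1.7]  (world [  1.6  12.8 -33.9] )
jaw angle 90.1 rotvec [ 0.002 -0.003  0.001] q [-0.01  0.63  1.74 -0.    0.78 -1.58]
[[-0.003, -0.002, 1.0], [-0.001, 1.0, 0.002], [-1.0, -0.001, -0.003]]
```

servo_tool(steps="0 12 1.5 0 0 0 45;15 1 0 0 0 0 45;18 0 0 0 0 0 45;8 0 0 0 0 0 45;0 0 0 0 0 0 45;0 0 0 0 0 0 45;0 0 0 0 0 0 45;0 0 0 0 0 0 45")

```text
t: 10.0
eef_pos: [604.6, 78.7, 33.5]
tcp_rot: [-2.941, 1.569, -2.936]
ft_force: [1.1, -0.8, -0.6]
opening: 0.471
```

Run:
```python
from h import *
go(604,73.5,13,90)
```

```text
t 10.0 pos [604.6  78.7  33.5] open 44.8 F [ 1.1 -0.8 -0.6]
tool delta [20.6 -5.2 -0.6]  (world [ -0.6  -5.2 -20.5] )
jaw angle 90.3 rotvec [ 0.005 -0.002  0.   ] q [ 0.02  0.69  1.75 -0.    0.7  -1.55]
[[-0.002, -0.005, 1.0], [-0.0, 1.0, 0.005], [-1.0, -0.0, -0.002]]
```

servo_tool(steps="0 -4 -0.5 0 0 0 45;0 0 0 0 0 0 45;0 0 0 0 0 0 45;8 0 0 0 0 0 45;8 0 0 0 0 0 45;3 0 0 0 0 0 45;0 0 0 0 0 0 45;0 0 0 0 0 0 45")

```text
t: 10.8
eef_pos: [604.2, 74.0, 13.4]
tcp_rot: [-2.876, 1.569, -2.872]
ft_force: [0.2, 0.5, 0.6]
opening: 0.473
```

Run:
```python
from h import *
go(604,73.5,13,90)
for n in("scene",):
    p,d=read_camera(n);u,v=proj(n,[604,73,15])[0].astype(int);v=min(max(v,50),350);cv2.imwrite(f"pics/{n}5.png",cv2.resize(p[v-50:v+50,u-65:u+65],None,fx=6,fy=6,interpolation=2))
```

```text
t 10.8 pos [604.2  74.   13.4] open 45.0 F [0.2 0.5 0.6]
tool delta [ 0.4 -0.5 -0.2]  (world [-0.2 -0.5 -0.4] )
jaw angle 90.2 rotvec [ 0.004 -0.002  0.   ] q [ 0.01  0.72  1.76 -0.    0.66 -1.56]
[[-0.002, -0.004, 1.0], [-0.0, 1.0, 0.004], [-1.0, -0.0, -0.002]]
```

View pics/scene5.png

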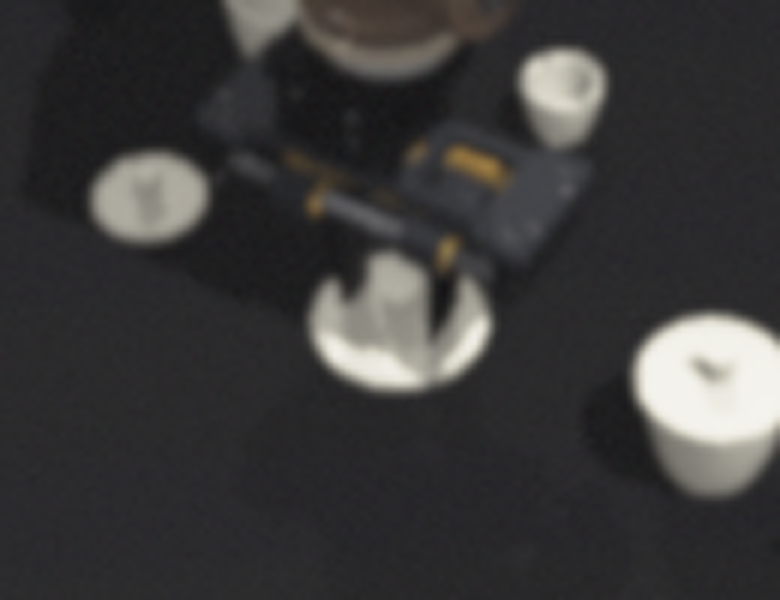

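The fingers straddle the knob of the largest lid (350,290 and 440,300). Closing and lifting.

servo_tool(steps="0 0 0 0 0 0 30;0 0 0 0 0 0 15;0 0 0 0 0 0 10;0 0 0 0 0 0 5;0 0 0 0 0 0 5;0 0 0 0 0 0 5;0 0 0 0 0 0 5;0 0 0 0 0 0 5")

```text
t: 11.65
eef_pos: [604.5, 74.1, 14.0]
tcp_rot: [-2.471, 1.57, -2.467]
ft_force: [0.2, -1.0, -0.6]
opening: 0.172
```

servo_tool(steps="-5 0 0 0 0 0 5;-15 0 0 0 0 0 5;-25 0 0 0 0 0 5;-30 0 0 0 0 0 5;-25 0 0 0 0 0 5;-5 0 0 0 0 0 5;0 0 0 0 0 0 5;0 0 0 0 0 0 5")

```text
t: 12.45
eef_pos: [604.2, 74.1, 127.5]
tcp_rot: [-0.418, 1.57, -0.413]
ft_force: [1.0, -0.3, -0.1]
opening: 0.167
```

```bash
python3 -c "
from h import *
go(470.5,-73.2,120,90)"
```

```text
t 12.45 pos [604.2  74.1 127.5] open 15.9 F [ 1.  -0.3 -0.1]
tool delta [   7.4 -146.7 -134.4]  (world [-133.7 -147.3   -7.5] )
jaw angle 90.3 rotvec [0.004 0.001 0.   ] q [ 0.01  0.56  1.69 -0.    0.89 -1.56]
[[0.001, -0.004, 1.0], [-0.0, 1.0, 0.004], [-1.0, -0.0, 0.001]]
```

servo_tool(steps="0 -12 -11 0 0 0 5;0 -25 -23 0 0 0 5;0 -32 -29 0 0 0 5;0 -32 -29 0 0 0 5;0 -22 -20 0 0 0 5;0 -10 -9 0 0 0 5;0 0 0 0 0 0 5;0 0 0 0 0 0 5")

```text
t: 13.25
eef_pos: [477.3, -62.1, 120.0]
tcp_rot: [2.934, 1.56, 2.939]
ft_force: [0.6, -0.5, -1.4]
opening: 0.166
```

Run:
```python
from h import *
go(470.5,-73.2,82,90)
for n in("scene",):
    p,d=read_camera(n);u,v=proj(n,[470,-73,75])[0].astype(int);v=min(max(v,50),350);cv2.imwrite(f"pics/{n}6.png",cv2.resize(p[v-50:v+50,u-65:u+65],None,fx=6,fy=6,interpolation=2))
```

```text
t 13.25 pos [477.3 -62.1 120. ] open 15.8 F [ 0.6 -0.5 -1.4]
tool delta [ 38.1 -11.2  -6.5]  (world [ -6.8 -11.1 -38. ] )
jaw angle 90.3 rotvec [ 0.006 -0.01  -0.002] q [-0.27  0.43  2.   -0.    0.72 -1.84]
[[-0.01, -0.006, 1.0], [0.002, 1.0, 0.006], [-1.0, 0.002, -0.01]]
```

View pics/scene6.png

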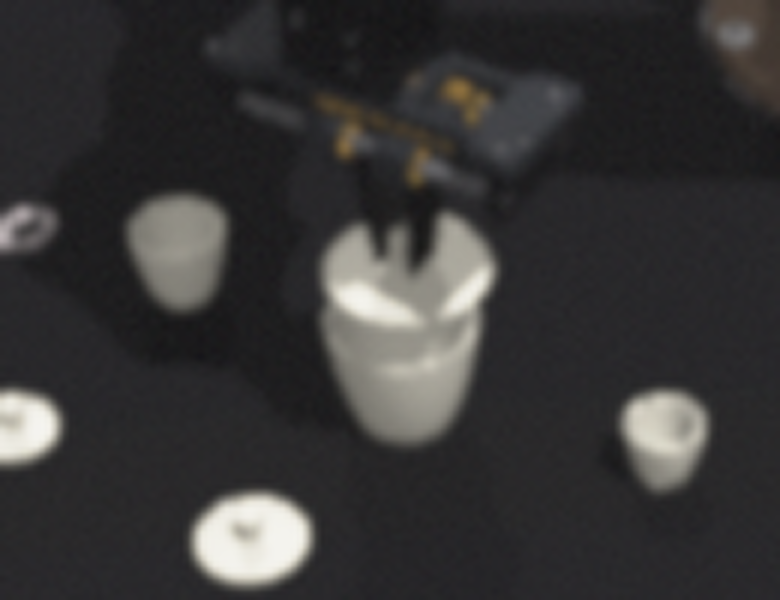

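servo_tool(steps="0 -10 -6 0 -0.01 0 5;0 0 0 0 0 0 5;8 0 0 0 0 0 5;10 0 0 0 0 0 5;8 0 0 0 0 0 5;3 0 0 0 0 0 5;0 0 0 0 0 0 5;0 0 0 0 0 0 5")

```text
t: 14.1
eef_pos: [472.6, -70.5, 87.1]
tcp_rot: [1.73, 1.568, 1.74]
ft_force: [-0.9, 1.5, -0.5]
opening: 0.166
```

Run:
```python
from h import *
go(470.5,-73.2,78,90)
```

```text
t 14.1 pos [472.6 -70.5  87.1] open 15.8 F [-0.9  1.5 -0.5]
tool delta [ 9.1 -2.7 -2.1]  (world [-2.1 -2.7 -9.1] )
jaw angle 90.6 rotvec [ 0.01  -0.    -0.003] q [-0.29  0.48  2.04  0.    0.62 -1.87]
[[-0.0, -0.01, 1.0], [0.003, 1.0, 0.01], [-1.0, 0.003, -0.0]]
```

servo_tool(steps="0 -2.5 -2 0 0 0 5;0 0 0 0 0 0 5;3 0 0 0 0 0 5;3 0 0 0 0 0 5;1 0 0 0 0 0 5;0 0 0 0 0 0 5;0 0 0 0 0 0 5;0 0 0 0 0 0 5")

```text
t: 14.9
eef_pos: [470.8, -73.3, 80.2]
tcp_rot: [1.139, 1.568, 1.148]
ft_force: [-0.6, -0.8, -0.2]
opening: 0.173
```

Run:
```python
from h import *
go(470.5,-73.2,78,90)
for n in("scene",):
    p,d=read_camera(n);u,v=proj(n,[470,-73,75])[0].astype(int);v=min(max(v,50),350);cv2.imwrite(f"pics/{n}7.png",cv2.resize(p[v-50:v+50,u-65:u+65],None,fx=6,fy=6,interpolation=2))
```

```text
t 14.9 pos [470.8 -73.3  80.2] open 16.4 F [-0.6 -0.8 -0.2]
tool delta [ 2.2  0.1 -0.3]  (world [-0.3  0.1 -2.2] )
jaw angle 90.5 rotvec [ 0.01   0.001 -0.002] q [-0.29  0.49  2.05  0.    0.6  -1.88]
[[0.001, -0.01, 1.0], [0.002, 1.0, 0.01], [-1.0, 0.002, 0.001]]
```

View pics/scene7.png

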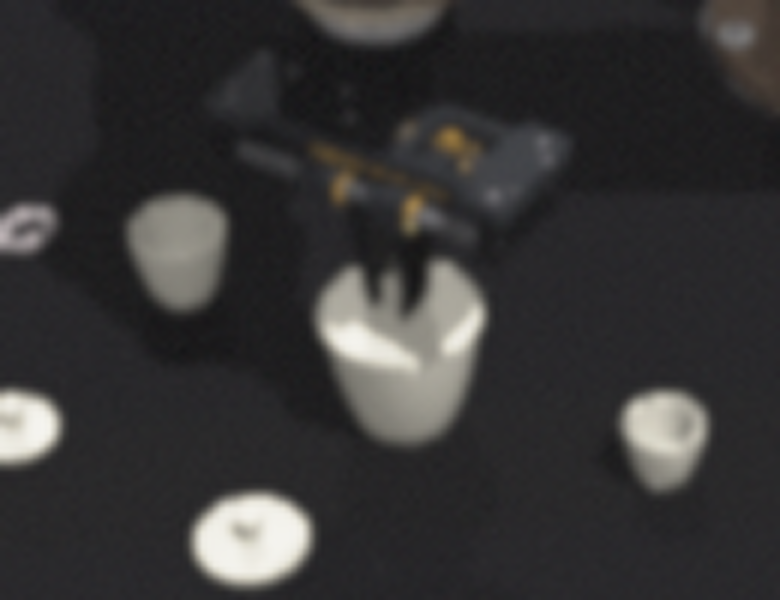

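Centred, about 2 mm to go. Lower it and watch the force.

servo_tool(steps="1 0 0 0 0 0 5;1 0 0 0 0 0 5;0.7 0 0 0 0 0 5;0 0 0 0 0 0 5;0 0 0 0 0 0 14;0 0 0 0 0 0 18;0 0 0 0 0 0 25;0 0 0 0 0 0 40")

```text
t: 15.75
eef_pos: [471.2, -73.4, 78.2]
tcp_rot: [0.609, 1.568, 0.619]
ft_force: [-0.9, -0.6, -0.0]
opening: 0.297
```

servo_tool(steps="0 0 0 0 0 0 40;-5 0 0 0 0 0 40;-15 0 0 0 0 0 40;-25 0 0 0 0 0 40;-15 0 0 0 0 0 40;-5 0 0 0 0 0 40;0 0 0 0 0 0 40;0 0 0 0 0 0 40")

```text
t: 16.55
eef_pos: [470.6, -73.4, 145.9]
tcp_rot: [1.09, 1.568, 1.1]
ft_force: [0.1, -0.7, -0.2]
opening: 0.423
```

Run:
```python
from h import *
go(600.3,-84.6,80,90)
for n in("scene",):
    p,d=read_camera(n);u,v=proj(n,[470,-73,75])[0].astype(int);v=min(max(v,50),350);cv2.imwrite(f"pics/{n}8.png",cv2.resize(p[v-50:v+50,u-65:u+65],None,fx=6,fy=6,interpolation=2))
```

```text
t 16.55 pos [470.6 -73.4 145.9] open 40.2 F [ 0.1 -0.7 -0.2]
tool delta [ 66.  -12.6 129.5]  (world [129.7 -11.2 -65.9] )
jaw angle 90.6 rotvec [ 0.01   0.001 -0.002] q [-0.29  0.38  1.99  0.    0.77 -1.88]
[[0.001, -0.01, 1.0], [0.002, 1.0, 0.01], [-1.0, 0.002, 0.001]]
```

View pics/scene8.png

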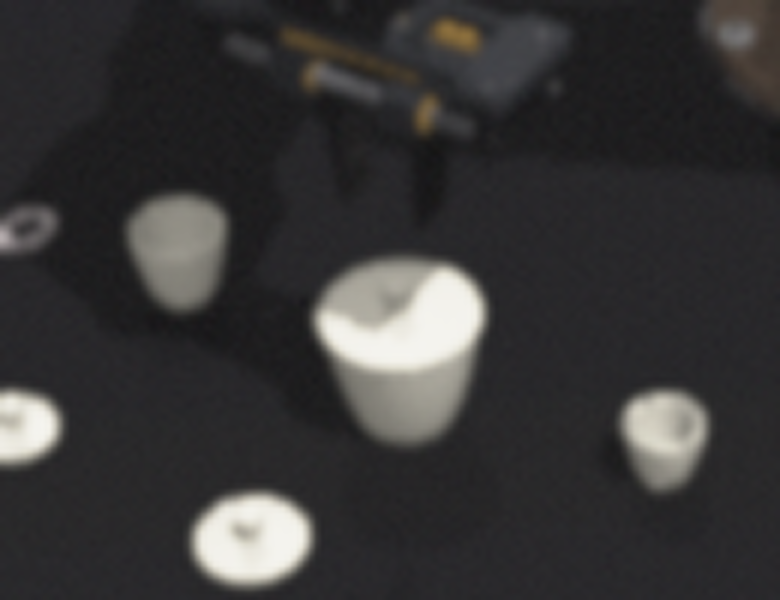

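The largest lid is home and level (400,315). Next is lid_medium (scene crop 252,535).

servo_tool(steps="0 -1 12 0.01 0 0 45;0 -2 25 0 0 0 45;0 -2 30 0 0 0 45;5 -2 28 0 0 0 45;15 -2 18 0 0 0 45;20 -1 8 0 0 0 45;18 0 2 0 0 0 45;0 0 0 0 0 0 45")

```text
t: 17.4
eef_pos: [602.6, -83.6, 79.8]
tcp_rot: [2.37, 1.566, 2.365]
ft_force: [-0.2, 0.3, 0.2]
opening: 0.473
```

```bash
python3 -c "
from h import *
go(600.3,-84.6,40,90)"
```

```text
t 17.4 pos [602.6 -83.6  79.8] open 45.0 F [-0.2  0.3  0.2]
tool delta [39.8 -1.2 -2.1]  (world [ -2.3  -1.  -39.8] )
jaw angle 89.7 rotvec [-0.005 -0.004 -0.004] q [-0.25  0.63  1.72  0.    0.79 -1.82]
[[-0.004, 0.005, 1.0], [0.004, 1.0, -0.005], [-1.0, 0.004, -0.004]]
```

servo_tool(steps="5 -1 -2 0 -0.004 -0.004 45;15 0 0 0 0 0 45;20 0 0 0 0 0 45;15 0 0 0 0 0 45;5 0 0 0 0 0 45;2 0 0 0 0 0 45;0 0 0 0 0 0 45;0 0 0 0 0 0 45")

```text
t: 18.2
eef_pos: [601.5, -85.0, 16.0]
tcp_rot: [-0.412, 1.567, -0.418]
ft_force: [-0.4, 0.7, -0.1]
opening: 0.476
```

Run:
```python
from h import *
go(600.3,-84.6,12,90)
for n in("scene",):
    p,d=read_camera(n);u,v=proj(n,[600,-84,15])[0].astype(int);v=min(max(v,50),350);cv2.imwrite(f"pics/{n}9.png",cv2.resize(p[v-50:v+50,u-65:u+65],None,fx=6,fy=6,interpolation=2))
```

```text
t 18.2 pos [601.5 -85.   16. ] open 45.2 F [-0.4  0.7 -0.1]
tool delta [ 4.   0.4 -1.3]  (world [-1.2  0.4 -4. ] )
jaw angle 89.6 rotvec [-0.006  0.004  0.002] q [-0.25  0.72  1.77 -0.    0.65 -1.81]
[[0.004, 0.006, 1.0], [-0.002, 1.0, -0.006], [-1.0, -0.002, 0.004]]
```

View pics/scene9.png

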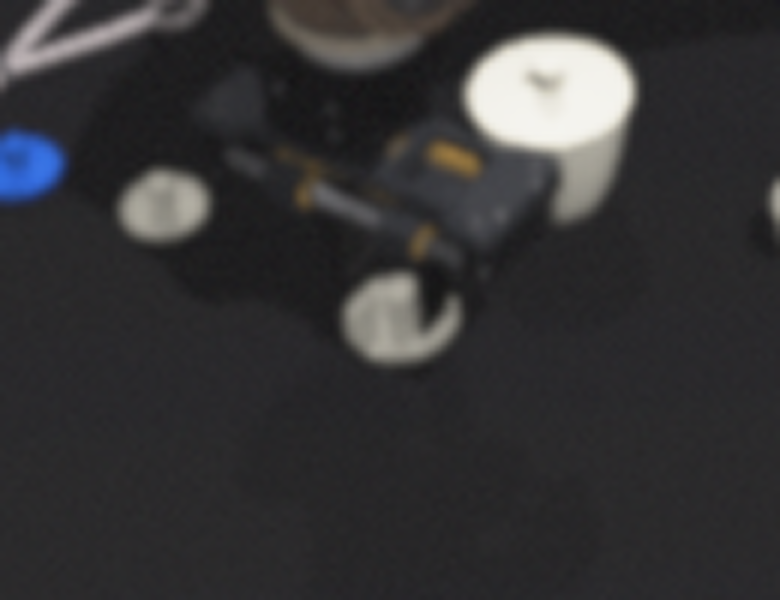

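servo_tool(steps="3 0 -1 0 0 0 45;0.7 0 0 0 0 0 38;0 0 0 0 0 0 25;0 0 0 0 0 0 12;0 0 0 0 0 0 5;0 0 0 0 0 0 5;0 0 0 0 0 0 5;0 0 0 0 0 0 5")

```text
t: 19.05
eef_pos: [601.1, -85.1, 13.5]
tcp_rot: [-0.351, 1.564, -0.357]
ft_force: [-0.4, 0.6, -1.2]
opening: 0.149
```

servo_tool(steps="0 0 0 0 0 0 5;-5 0 0 0 0 0 5;-15 0 0 0 0 0 5;-25 0 0 0 0 0 5;-30 0 0 0 0 0 5;-10 0 0 0 0 0 5;0 0 0 0 0 0 5;0 0 0 0 0 0 5")

```text
t: 19.85
eef_pos: [600.5, -84.9, 104.9]
tcp_rot: [-0.333, 1.563, -0.339]
ft_force: [0.1, 0.5, 0.3]
opening: 0.147
```

Run:
```python
from h import *
go(449.7,-244,100,90)
for n in("scene",):
    p,d=read_camera(n);u,v=proj(n,[600,-84,80])[0].astype(int);v=min(max(v,50),350);cv2.imwrite(f"pics/{n}10.png",cv2.resize(p[v-50:v+50,u-65:u+65],None,fx=6,fy=6,interpolation=2))
```

```text
t 19.85 pos [600.5 -84.9 104.9] open 14.0 F [0.1 0.5 0.3]
tool delta [   4.3 -160.  -149.8]  (world [-150.8 -159.1   -4.9] )
jaw angle 89.6 rotvec [-0.006  0.007  0.003] q [-0.25  0.59  1.72 -0.    0.83 -1.81]
[[0.007, 0.006, 1.0], [-0.003, 1.0, -0.006], [-1.0, -0.002, 0.007]]
```

View pics/scene10.png

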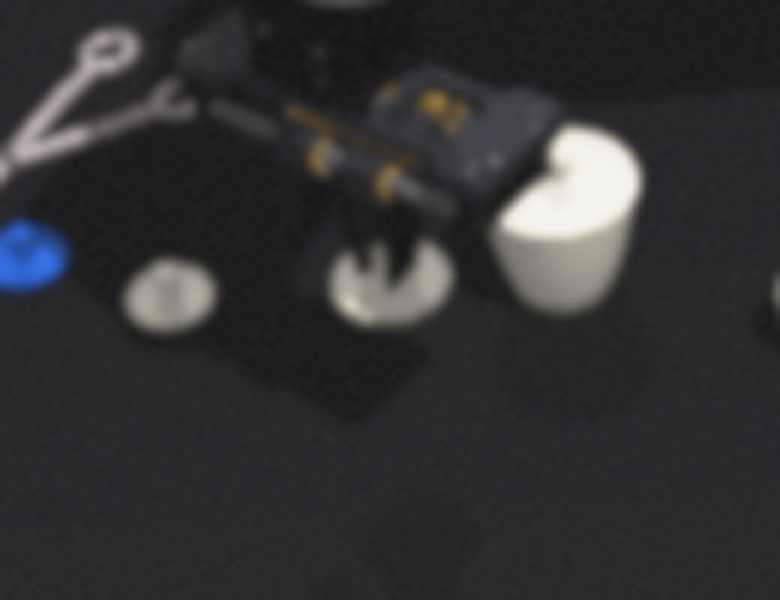

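servo_tool(steps="0 -12 -11 0 0 0 5;0 -25 -23 0 0 0 5;0 -33 -31 0 0 0 5;0 -33 -31 0 0 0 5;0 -28 -26 -0.006 0 0 5;0 -14 -13 0 0 0 5;0 -4 -4 0 0 0 5;0 0 0 0 0 0 5")

```text
t: 20.7
eef_pos: [448.4, -238.7, 96.9]
tcp_rot: [2.489, 1.565, 2.489]
ft_force: [0.2, -0.3, -0.7]
opening: 0.148
```

Run:
```python
from h import *
go(450.5,-243,65,90)
```

```text
t 20.7 pos [ 448.4 -238.7   96.9] open 14.1 F [ 0.2 -0.3 -0.7]
tool delta [31.8 -4.4  2.3]  (world [  2.1  -4.3 -31.9] )
jaw angle 90.0 rotvec [ 0.001 -0.005 -0.003] q [-0.62  0.49  1.96  0.    0.69 -2.19]
[[-0.005, -0.001, 1.0], [0.003, 1.0, 0.001], [-1.0, 0.003, -0.005]]
```

servo_tool(steps="0 -4 2 0 -0.005 -0.003 5;0 0 0 0 0 0 5;5 0 0 0 0 0 5;10 0 0 0 0 0 5;10 0 0 0 0 0 5;3 0 0 0 0 0 5;0 0 0 0 0 0 5;0 0 0 0 0 0 5")

```text
t: 21.5
eef_pos: [452.3, -239.9, 64.6]
tcp_rot: [2.037, 1.569, 2.043]
ft_force: [-0.4, -0.2, 0.6]
opening: 0.148
```

Run:
```python
from h import *
go(450.5,-243,65,90)
for n in("scene","top"):
    p,d=read_camera(n);u,v=proj(n,[450,-243,50])[0].astype(int);v=min(max(v,50),350);cv2.imwrite(f"pics/{n}11.png",cv2.resize(p[v-50:v+50,u-65:u+65],None,fx=6,fy=6,interpolation=2))
```

```text
t 21.5 pos [ 452.3 -239.9   64.6] open 14.1 F [-0.4 -0.2  0.6]
tool delta [-0.4 -3.1 -1.8]  (world [-1.8 -3.1  0.4] )
jaw angle 90.3 rotvec [ 0.005 -0.001 -0.002] q [-0.62  0.55  1.98  0.    0.62 -2.19]
[[-0.001, -0.005, 1.0], [0.002, 1.0, 0.005], [-1.0, 0.002, -0.001]]
```

View pics/scene11.png

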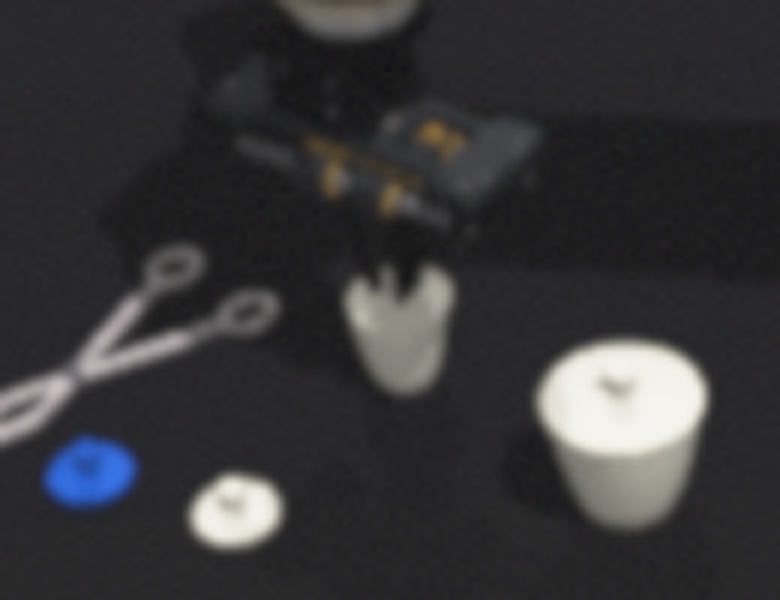

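View pics/top11.png

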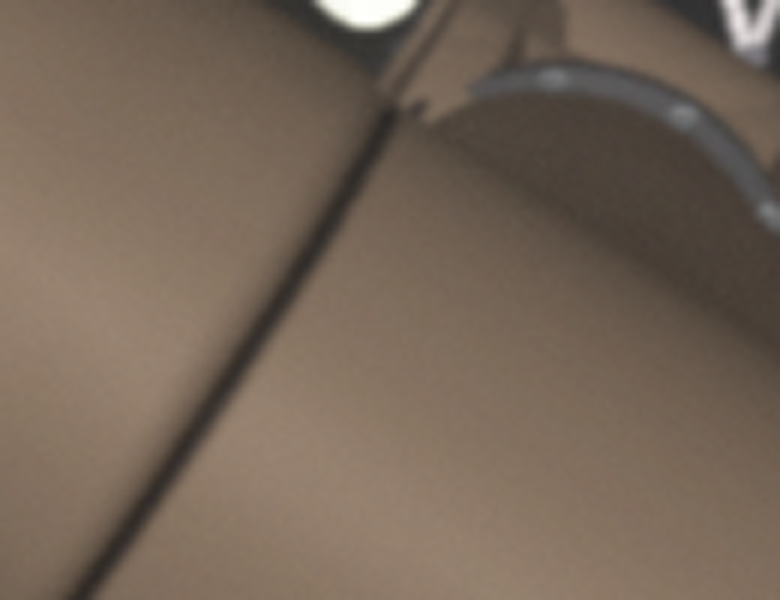

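Run:
```python
from h import *
p,d=read_camera("scene");s=sensors.state();x,y,z=s["eef_pos"];print(x,y,z)
p0=cv2.imread("pics/scene0.png")
def circ(im,c,h,r,col,K=8):
    t=np.linspace(0,6.29,80);P=np.c_[c[0]+r*np.cos(t),c[1]+r*np.sin(t),np.full(80,h)]
    q=((proj("scene",P)-o)*K+K/2).round().astype(int);cv2.polylines(im,[q],True,col,1,cv2.LINE_AA)
u,v=proj("scene",[450,-243,50])[0].astype(int);o=np.array([u-24,v-24])
out=[]
for im,L in((p0,[((450.5,-243),46,27,(0,255,0)),((451.5,-244.3),46,27,(0,0,255)),((447.8,-243.6),46,27,(255,255,0))]),(p,[((x,y),z-13+5,29.5,(0,255,0))])):
    cr=cv2.resize(im[v-24:v+24,u-24:u+24],None,fx=8,fy=8,interpolation=2)
    cr=cv2.convertScaleAbs(cr,alpha=1.3)
    for c,h,r,col in L:circ(cr,c,h,r,col)
    out.append(cr)
cv2.imwrite("pics/ov.png",np.hstack(out))
```

```text
452.3763659543839 -240.11469860281514 65.08791236777442
```

View pics/ov.png

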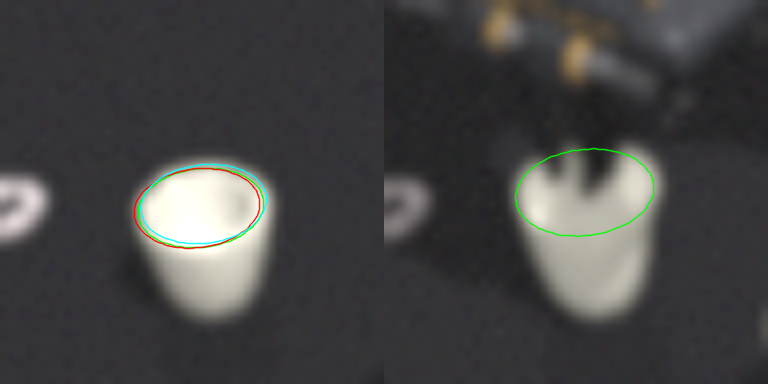

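servo_tool(steps="0 -2.5 -1.5 0 0 0 5;0 0 0 0 0 0 5;2 0 0 0 0 0 5;3 0 0 0 0 0 5;2.5 0 0 0 0 0 5;0 0 0 0 0 0 5;0 0 0 0 0 0 5;0 0 0 0 0 0 5")

```text
t: 22.45
eef_pos: [450.9, -243.2, 57.5]
tcp_rot: [0.522, 1.57, 0.527]
ft_force: [0.6, 0.2, -0.5]
opening: 0.144
```

Run:
```python
from h import *
go(450.5,-243,55.3,90)
for n in("scene",):
    p,d=read_camera(n);u,v=proj(n,[450,-243,50])[0].astype(int);v=min(max(v,50),350);cv2.imwrite(f"pics/{n}12.png",cv2.resize(p[v-50:v+50,u-65:u+65],None,fx=6,fy=6,interpolation=2))
```

```text
t 22.45 pos [ 450.9 -243.2   57.5] open 13.7 F [ 0.6  0.2 -0.5]
tool delta [ 2.2  0.2 -0.4]  (world [-0.4  0.2 -2.2] )
jaw angle 90.3 rotvec [ 0.005  0.001 -0.   ] q [-0.62  0.56  1.98  0.    0.6  -2.2 ]
[[0.001, -0.005, 1.0], [0.0, 1.0, 0.005], [-1.0, 0.0, 0.001]]
```

View pics/scene12.png

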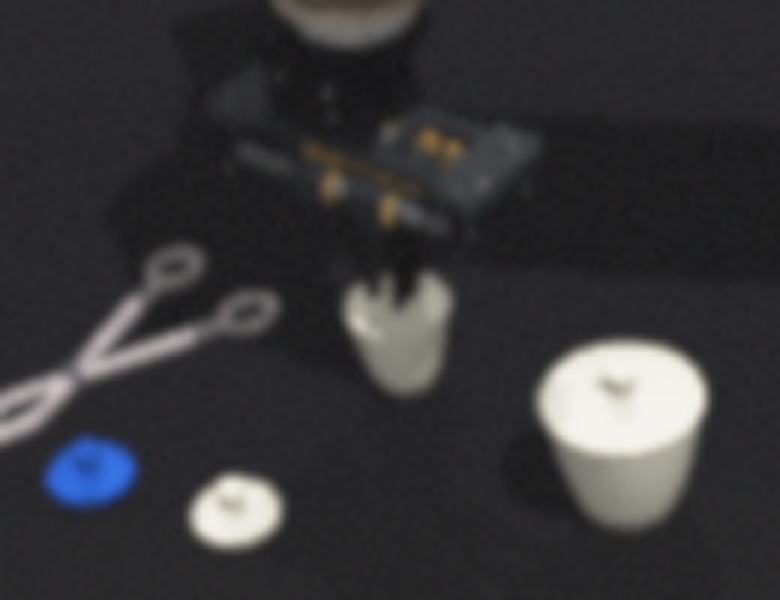

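servo_tool(steps="1 0 0 0 0 0 5;1 0 0 0 0 0 5;0.7 0 0 0 0 0 5;0 0 0 0 0 0 5;0 0 0 0 0 0 5;0 0 0 0 0 0 5;0 0 0 0 0 0 5;0 0 0 0 0 0 5")

```text
t: 23.3
eef_pos: [451.3, -243.4, 55.8]
tcp_rot: [-0.268, 1.568, -0.263]
ft_force: [-0.2, -1.8, 0.2]
opening: 0.144
```

servo_tool(steps="0 0 0 0 0 0 12;0 0 0 0 0 0 15;0 0 0 0 0 0 20;0 0 0 0 0 0 30;0 0 0 0 0 0 40;0 0 0 0 0 0 40;-5 0 0 0 0 0 40;-15 0 0 0 0 0 40")

```text
t: 24.1
eef_pos: [450.6, -242.9, 75.0]
tcp_rot: [1.821, 1.569, 1.826]
ft_force: [0.6, 0.1, 0.6]
opening: 0.416
```

servo_tool(steps="-15 0 0 0 0 0 40;-20 0 0 0 0 0 40;-15 0 0 0 0 0 40;0 0 0 0 0 0 40;0 0 0 0 0 0 40;0 0 0 0 0 0 40;0 0 0 0 0 0 40;0 0 0 0 0 0 40")

```text
t: 24.9
eef_pos: [450.2, -242.8, 127.5]
tcp_rot: [1.849, 1.569, 1.854]
ft_force: [-0.5, -0.1, 0.4]
opening: 0.421
```

Run:
```python
from h import *
go(599.5,-247.5,60,90)
for n in("scene",):
    p,d=read_camera(n);u,v=proj(n,[450,-243,50])[0].astype(int);v=min(max(v,50),350);cv2.imwrite(f"pics/{n}13.png",cv2.resize(p[v-50:v+50,u-65:u+65],None,fx=6,fy=6,interpolation=2))
```

```text
t 24.9 pos [ 450.2 -242.8  127.5] open 40.1 F [-0.5 -0.1  0.4]
tool delta [ 67.4  -5.6 149.3]  (world [149.3  -4.7 -67.5] )
jaw angle 90.3 rotvec [ 0.005 -0.    -0.001] q [-0.62  0.45  1.93  0.    0.77 -2.2 ]
[[-0.0, -0.005, 1.0], [0.001, 1.0, 0.005], [-1.0, 0.001, -0.0]]
```

View pics/scene13.png

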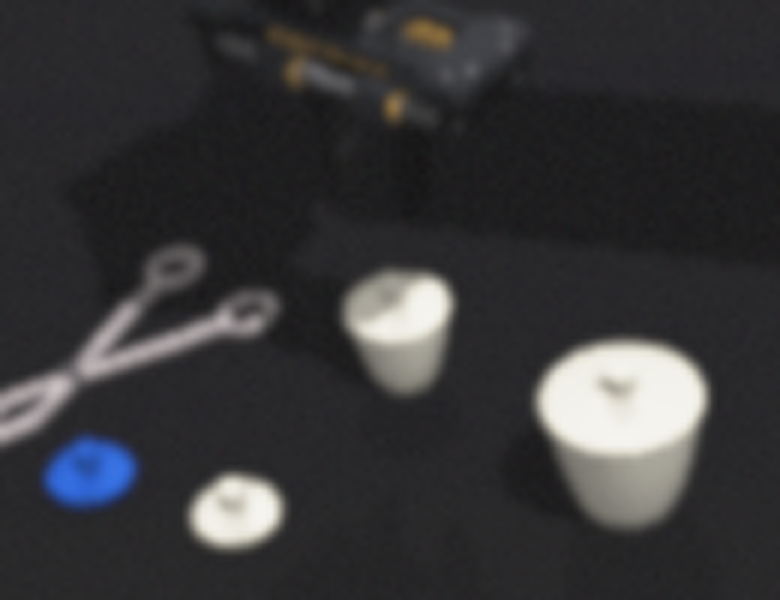

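lid_medium is home (398,305). For lid_small there are two candidates in this crop: white at 237,510 and blue at 90,470. The task excludes the blue one, so I'm taking the white one.

servo_tool(steps="0 0 12 0 0 0 42;0 -1 25 0 0 0 42;0 -1 32 0 0 0 42;5 -1 32 0 0 0 42;15 -1 25 0 0 0 42;20 -1 12 0 0 0 42;15 0 3 0 0 0 42;5 0 0 0 0 0 42")

```text
t: 25.75
eef_pos: [601.6, -246.3, 63.9]
tcp_rot: [0.854, 1.569, 0.858]
ft_force: [-1.3, 0.6, 0.0]
opening: 0.443
```

```bash
python3 -c "
from h import *
go(599.5,-247.3,12,90)"
```

```text
t 25.75 pos [ 601.6 -246.3   63.9] open 42.1 F [-1.3  0.6  0. ]
tool delta [51.9 -1.  -2.1]  (world [ -2.1  -1.  -51.9] )
jaw angle 90.2 rotvec [ 0.004  0.001 -0.001] q [-0.49  0.69  1.63  0.    0.82 -2.07]
[[0.001, -0.004, 1.0], [0.001, 1.0, 0.004], [-1.0, 0.001, 0.001]]
```

servo_tool(steps="0 -1 -2 0 0 0 42;10 0 0 0 0 0 42;15 0 0 0 0 0 42;13 0 0 0 0 0 42;4 0 0 0 0 0 42;0 0 0 0 0 0 42;0 0 0 0 0 0 42;0 0 0 0 0 0 42")

```text
t: 26.55
eef_pos: [597.8, -247.8, 19.3]
tcp_rot: [1.196, 1.569, 1.199]
ft_force: [0.5, -0.4, 0.4]
opening: 0.44
```

Run:
```python
from h import *
go(599.5,-247.3,11.5,90)
for n in("scene",):
    p,d=read_camera(n);u,v=proj(n,[600,-247,15])[0].astype(int);v=min(max(v,50),350);cv2.imwrite(f"pics/{n}14.png",cv2.resize(p[v-50:v+50,u-65:u+65],None,fx=6,fy=6,interpolation=2))
```

```text
t 26.55 pos [ 597.8 -247.8   19.3] open 41.8 F [ 0.5 -0.4  0.4]
tool delta [7.8 0.5 1.7]  (world [ 1.7  0.5 -7.8] )
jaw angle 90.2 rotvec [ 0.003  0.001 -0.001] q [-0.5   0.75  1.66  0.    0.73 -2.07]
[[0.001, -0.003, 1.0], [0.001, 1.0, 0.003], [-1.0, 0.001, 0.001]]
```

View pics/scene14.png

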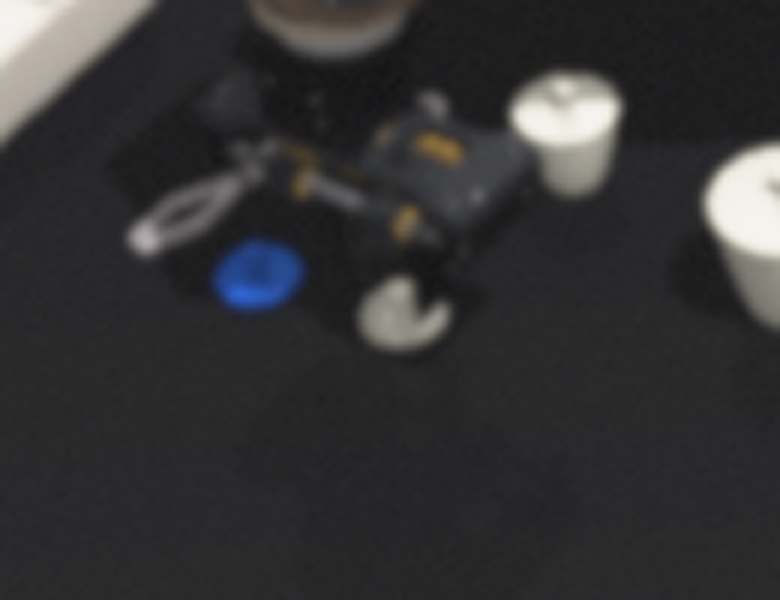

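servo_tool(steps="0 0.5 1.5 0 0 0 42;4 0 0 0 0 0 42;3 0 0 0 0 0 42;0 0 0 0 0 0 42;0 0 0 0 0 0 42;0 0 0 0 0 0 30;0 0 0 0 0 0 15;0 0 0 0 0 0 5")

```text
t: 27.4
eef_pos: [600.0, -247.4, 12.8]
tcp_rot: [0.177, 1.569, 0.18]
ft_force: [-0.1, 0.5, 0.6]
opening: 0.249
```

servo_tool(steps="0 0 0 0 0 0 5;0 0 0 0 0 0 5;0 0 0 0 0 0 5;-5 0 0 0 0 0 5;-15 0 0 0 0 0 5;-25 0 0 0 0 0 5;-30 0 0 0 0 0 5;-15 0 0 0 0 0 5")

```text
t: 28.2
eef_pos: [599.0, -247.1, 107.3]
tcp_rot: [1.904, 1.569, 1.907]
ft_force: [0.1, -1.2, -0.5]
opening: 0.133
```

Run:
```python
from h import *
go(438.2,71.8,110,90)
for n in("scene",):
    p,d=read_camera(n);u,v=proj(n,[600,-247,80])[0].astype(int);v=min(max(v,50),350);cv2.imwrite(f"pics/{n}15.png",cv2.resize(p[v-50:v+50,u-65:u+65],None,fx=6,fy=6,interpolation=2))
```

```text
t 28.2 pos [ 599.  -247.1  107.3] open 12.7 F [ 0.1 -1.2 -0.5]
tool delta [  -2.1  319.4 -159.9]  (world [-160.8  318.9    2.7] )
jaw angle 90.2 rotvec [ 0.003 -0.001 -0.002] q [-0.49  0.64  1.6   0.    0.9  -2.07]
[[-0.001, -0.003, 1.0], [0.002, 1.0, 0.003], [-1.0, 0.002, -0.001]]
```

View pics/scene15.png

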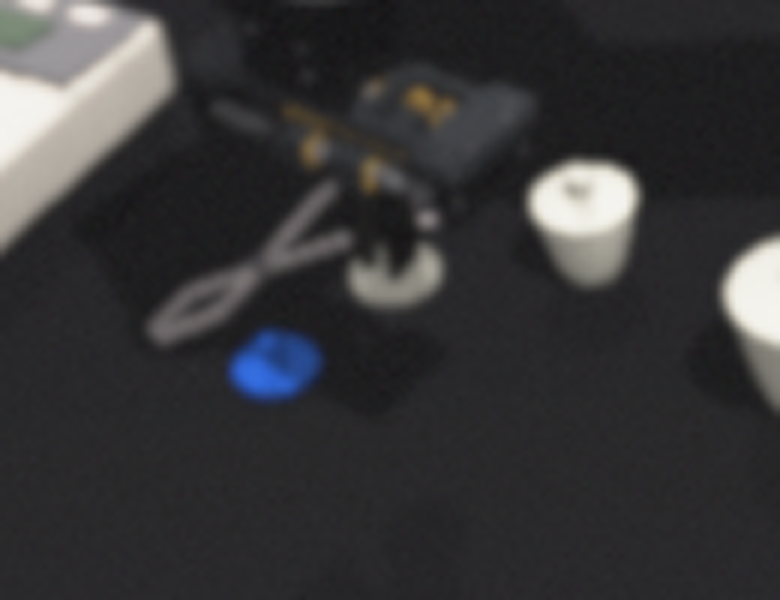

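servo_tool(steps="-15 0 0 0 0 0 5;-20 8 -4 0 0 0 5;-10 18 -9 0 0 0 5;0 28 -14 0 0 0 5;0 32 -16 0 0 0 5;0 32 -16 0 0 0 5;0 32 -16 0 0 0 5;0 30 -15 0 0 0 5")

```text
t: 29.05
eef_pos: [506.9, -65.2, 159.8]
tcp_rot: [-0.294, 1.562, -0.296]
ft_force: [0.8, 0.1, -0.7]
opening: 0.132
```

```bash
python3 -c "
from h import *
go(438.2,71.8,140,90)"
```

```text
t 29.05 pos [506.9 -65.2 159.8] open 12.5 F [ 0.8  0.1 -0.7]
tool delta [ 18.9 136.9 -69.1]  (world [-68.7 137.  -19.8] )
jaw angle 89.9 rotvec [-0.002  0.009  0.003] q [-0.26  0.4   1.9  -0.    0.83 -1.83]
[[0.009, 0.002, 1.0], [-0.003, 1.0, -0.002], [-1.0, -0.003, 0.009]]
```

servo_tool(steps="0 28 -14 0 0 0 5;0 28 -14 0 0 0 5;0 28 -14 0 0 0 5;5 20 -10 0 0 0 5;10 12 -6 0 0.008 0 5;15 5 -3 0 0 0 5;15 0 0 0 0 0 5;5 0 0 0 0 0 5")

```text
t: 29.85
eef_pos: [441.7, 63.5, 110.0]
tcp_rot: [-0.508, 1.565, -0.506]
ft_force: [0.5, 0.7, -0.4]
opening: 0.135
```

```bash
python3 -c "
from h import *
go(438.2,72,60,90)"
```

```text
t 29.85 pos [441.7  63.5 110. ] open 12.9 F [ 0.5  0.7 -0.4]
tool delta [49.9  8.7 -3.8]  (world [ -3.5   8.5 -50. ] )
jaw angle 90.1 rotvec [0.002 0.005 0.003] q [-0.    0.4   2.1  -0.    0.64 -1.57]
[[0.005, -0.002, 1.0], [-0.003, 1.0, 0.002], [-1.0, -0.003, 0.005]]
```

servo_tool(steps="0 8 -3 0 0.005 0.003 5;0 0 0 0 0 0 5;10 0 0 0 0 0 5;15 0 0 0 0 0 5;15 0 0 0 0 0 5;8 0 0 0 0 0 5;0 0 0 0 0 0 5;0 0 0 0 0 0 5")

```text
t: 30.65
eef_pos: [440.2, 71.3, 60.1]
tcp_rot: [0.139, 1.569, 0.139]
ft_force: [0.1, -0.2, 0.2]
opening: 0.137
```

```bash
cat > ov.py <<'E'
from h import *
import sys
def run(name,C,rim,R,off,LR):
    p,d=read_camera("scene");s=sensors.state();x,y,z=s["eef_pos"]
    p0=cv2.imread("pics/scene0.png");u,v=proj("scene",[C[0],C[1],rim])[0].astype(int);o=np.array([u-24,v-24]);K=8;out=[]
    for im,L in((p0,[(C,rim,R)]),(p,[((x,y),z-off+5,LR)])):
        cr=cv2.resize(im[v-24:v+24,u-24:u+24],None,fx=K,fy=K,interpolation=2)
        for c,h,r in L:
            t=np.linspace(0,6.29,80);P=np.c_[c[0]+r*np.cos(t),c[1]+r*np.sin(t),np.full(80,h)]
            cv2.polylines(cr,[((proj("scene",P)-o)*K+K/2).round().astype(int)],True,(0,255,0),1,cv2.LINE_AA)
        out.append(cr)
    cv2.imwrite(name,np.hstack(out))
E
python3 - <<'E'
from ov import *
go(438.6,72.2,44.3,90)
run("pics/ov2.png",(438.6,72.2),36,21,12.3,23.5)
E
```

```text
t 30.65 pos [440.2  71.3  60.1] open 13.0 F [ 0.1 -0.2  0.2]
tool delta [15.8  0.9 -1.6]  (world [ -1.6   0.9 -15.8] )
jaw angle 90.0 rotvec [ 0.     0.002 -0.   ] q [ 0.01  0.5   2.14  0.    0.5  -1.56]
[[0.002, -0.0, 1.0], [0.0, 1.0, 0.0], [-1.0, 0.0, 0.002]]
```

View pics/ov2.png

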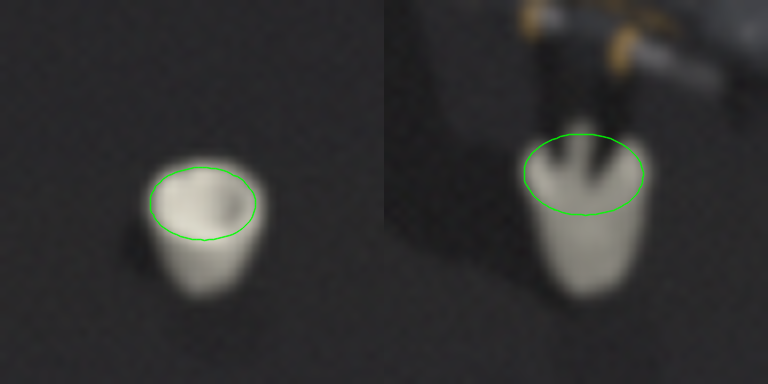

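servo_tool(steps="0 1 -1.3 0 0 0 5;0 0 0 0 0 0 5;5 0 0 0 0 0 5;5 0 0 0 0 0 5;3 0 0 0 0 0 5;0 0 0 0 0 0 5;0 0 0 0 0 0 5;0 0 0 0 0 0 5")

```text
t: 31.5
eef_pos: [439.5, 72.4, 47.3]
tcp_rot: [0.072, 1.566, 0.072]
ft_force: [-0.3, -0.3, -0.5]
opening: 0.136
```

Run:
```python
from ov import *
go(438.6,72.2,44.3,90)
```

```text
t 31.5 pos [439.5  72.4  47.3] open 12.9 F [-0.3 -0.3 -0.5]
tool delta [ 3.  -0.2 -0.9]  (world [-0.9 -0.2 -3. ] )
jaw angle 90.0 rotvec [ 0.     0.005 -0.   ] q [ 0.01  0.52  2.15  0.    0.46 -1.56]
[[0.005, -0.0, 1.0], [0.0, 1.0, 0.0], [-1.0, 0.0, 0.005]]
```

servo_tool(steps="1 0 -0.5 0 0.005 0 5;1 0 0 0 0 0 5;1 0 0 0 0 0 5;0 0 0 0 0 0 5;0 0 0 0 0 0 5;0 0 0 0 0 0 5;0 0 0 0 0 0 5;0 0 0 0 0 0 5")

```text
t: 32.3
eef_pos: [439.6, 72.4, 45.1]
tcp_rot: [0.223, 1.569, 0.223]
ft_force: [0.1, -1.1, 0.9]
opening: 0.136
```

Run:
```python
from ov import *
go(438.6,72.2,44.3,90)
run("pics/ov3.png",(438.6,72.2),36,21,12.3,23.5)
```

```text
t 32.3 pos [439.6  72.4  45.1] open 13.0 F [ 0.1 -1.1  0.9]
tool delta [ 0.8 -0.2 -1. ]  (world [-1.  -0.2 -0.8] )
jaw angle 90.0 rotvec [ 0.     0.002 -0.   ] q [ 0.01  0.53  2.15  0.    0.46 -1.56]
[[0.002, -0.0, 1.0], [0.0, 1.0, 0.0], [-1.0, 0.0, 0.002]]
```

View pics/ov3.png

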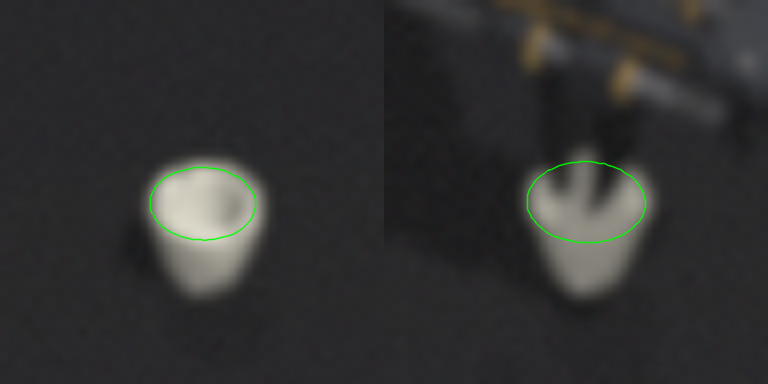

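Centred and essentially seated. Release gently and retract.

servo_tool(steps="0.5 0 0 0 0 0 5;0 0 0 0 0 0 12;0 0 0 0 0 0 14;0 0 0 0 0 0 18;0 0 0 0 0 0 25;0 0 0 0 0 0 35;0 0 0 0 0 0 40;0 0 0 0 0 0 40")

```text
t: 33.15
eef_pos: [439.7, 72.4, 44.8]
tcp_rot: [0.187, 1.569, 0.188]
ft_force: [-0.4, 0.1, 0.4]
opening: 0.408
```

servo_tool(steps="-5 0 0 0 0 0 40;-15 0 0 0 0 0 40;-30 0 0 0 0 0 40;-40 0 0 0 0 0 40;-40 0 0 0 0 0 40;-30 0 0 0 0 0 40;-15 0 0 0 0 0 40;0 0 0 0 0 0 40")

```text
t: 33.95
eef_pos: [438.5, 72.3, 228.7]
tcp_rot: [0.363, 1.57, 0.363]
ft_force: [-0.5, 0.9, 0.4]
opening: 0.422
```

servo_tool(steps="0 20 -10 0 0 0 40;0 40 -20 0 0 0 40;0 45 -25 0 0 0 40;0 45 -25 0 0 0 40;0 45 -20 0 0 0 40;0 40 -20 0 0 0 40;0 30 -10 0 0 0 40;0 0 0 0 0 0 40")

```text
t: 34.75
eef_pos: [303.7, 341.6, 222.6]
tcp_rot: [-2.45, 1.566, -2.455]
ft_force: [-0.1, -0.4, -1.1]
opening: 0.423
```

Run:
```python
from h import *
go(200,590,220,90)
for n in("scene","top"):
    p,d=read_camera(n);cv2.imwrite(f"pics/{n}16.png",p);np.save(f"{n}16.npy",d)
```

```text
t 34.75 pos [303.7 341.6 222.6] open 40.2 F [-0.1 -0.4 -1.1]
tool delta [   2.2  248.  -104.8]  (world [-103.7  248.4   -2.6] )
jaw angle 89.7 rotvec [-0.004 -0.004  0.003] q [ 0.7   0.24  1.94  0.    0.96 -0.87]
[[-0.004, 0.004, 1.0], [-0.003, 1.0, -0.004], [-1.0, -0.003, -0.004]]
```

View pics/top16.png

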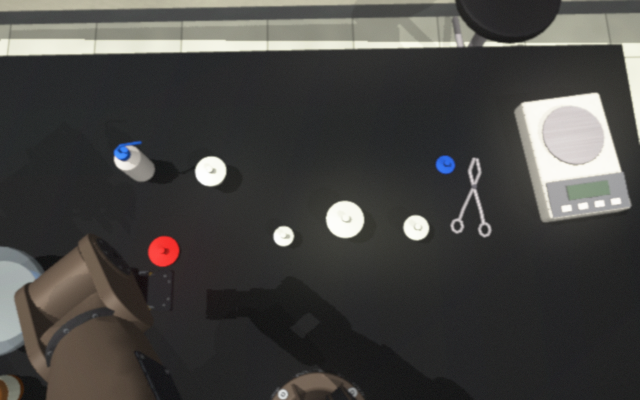

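View pics/scene16.png

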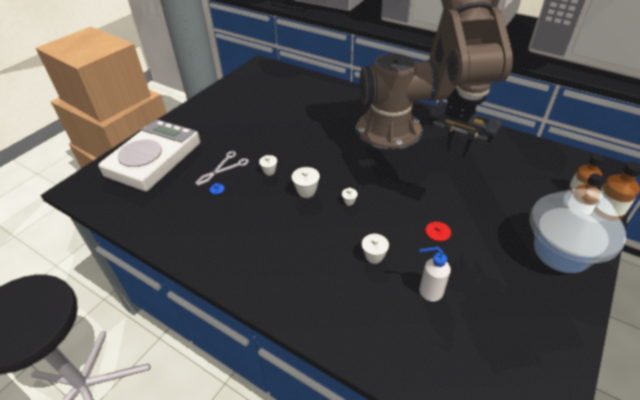

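All four lids are on and the arm is clear. Now checking flange height, tilt and centring in numbers.

Run:
```python
from h import *
im=cv2.imread("pics/top16.png");d=np.load("top16.npy");g=im.max(2)
C={"S":(439.1,71.0,36,42,47,25.1),"M":(451.5,-244.3,46,54,59,25.7),"L":(597.6,243.9,56,68,73,26.4),"XL":(471.3,-74.5,68,82,87,27.1)}
tiles=[]
for k,(x,y,h,D,F,kn) in C.items():
    u,v=proj("top",[x,y,h+3])[0].round().astype(int);w=28;x0,y0=u-w,v-w
    m=(g[y0:v+w,x0:u+w]>75).astype(np.uint8);_,lab=cv2.connectedComponents(m);m=(lab==lab[w,w]).astype(np.uint8)
    c=max(cv2.findContours(m,0,1)[0],key=len)[:,0]+[x0,y0]
    ctr,r,s=fitc(plane("top",c,h+3))
    ys,xs=np.nonzero(m);P=cloud("top",np.c_[xs+x0,ys+y0],d[ys+y0,xs+x0])
    rr=np.linalg.norm(P[:,:2]-ctr,axis=1);q=P[(rr>11)&(rr<F/2-3)&(abs(P[:,2]-h-4)<8)]
    A=np.c_[q[:,:2]-ctr,np.ones(len(q))];f=np.linalg.lstsq(A,q[:,2],rcond=None)[0]
    kp=P[(rr<5)];
    print(k,"lid-cruc0",(ctr-[x,y]).round(1),"D",round(2*r,1),s.round(1),"flange z",f[2].round(1),"expect ~",h+4,"tilt",np.hypot(*f[:2]).round(3),"knobz",np.percentile(kp[:,2],80).round(1),"expect",h-4+kn)
s=cv2.imread("pics/scene16.png")
for (x,y,h,*_) in C.values():
    u,v=proj("scene",[x,y,h])[0].round().astype(int);tiles.append(cv2.resize(s[v-24:v+24,u-24:u+24],None,fx=6,fy=6,interpolation=2))
cv2.imwrite("pics/fin.png",np.vstack([np.hstack(tiles[:2]),np.hstack(tiles[2:])]))
```

```text
S lid-cruc0 [ 0.2 -0.9] D 51.1 0.7 flange z 40.5 expect ~ 40 tilt 0.038 knobz 59.2 expect 57.1
M lid-cruc0 [-0.6 -1.1] D 63.2 0.7 flange z 50.7 expect ~ 50 tilt 0.017 knobz 69.2 expect 67.7
L lid-cruc0 [ 0.4 -0.7] D 77.1 0.7 flange z 61.0 expect ~ 60 tilt 0.016 knobz 80.1 expect 78.4
XL lid-cruc0 [-0.6 -0.9] D 91.7 0.6 flange z 73.3 expect ~ 72 tilt 0.013 knobz 92.4 expect 91.1
```

View pics/fin.png

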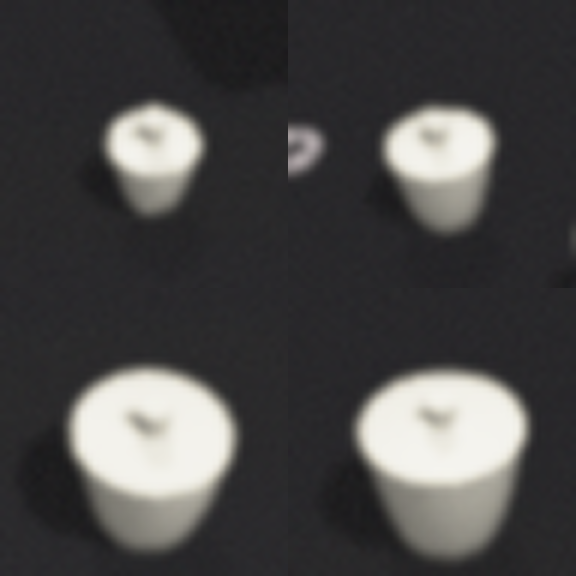

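```bash
python3 -c "
from cell import order
print(order.job_done())"
```

```text
the job is handed in; nothing more can be done
None
```

All four lids are on the crucibles of their own size, knob up, and I handed the job in at about 35 s. Each lid was lifted by its knob, lowered until it was seated and then released. The wash bottle, tongs, blue lid and red lid were never touched.

- **Centring:** in the last top picture the lids lie within about 1.3 mm of where the crucible axes were measured at the start.
- **Tilt:** the fitted tilt is 0.013–0.017 rad for the medium, large and largest lids. The smallest reads 0.038 rad; few pixels cover it, and it is still under the 0.08 limit.
- **Height:** flange heights read 0.5–1.3 mm above nominal and knob tops 1.3–2.1 mm above. Readings on the bench before any move were also about 1 mm high, so I took this as camera offset and judged the lids home.
- **Disagreement:** the two cameras differed by up to 3.7 mm on the starting positions, which is more than the calibration's stated 2 mm. I used values between the two for the placements and checked each lid in the scene camera as it went on.

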